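Test battery blocks on the push-to-turn selector

TASK

Grip the battery blocks gently (40 N a finger at most) and lay every block that is on the orange mat into a bay of the black test cradle, flat and down on the bay floor. Then, with the blocks seated, push in and turn (never force) the red selector from its white mark to the orange mark, let it spring out and leave it there for five seconds, then on to the green mark in the same way for five seconds, then back to the white mark, sprung out. Finally lay all the blocks flat in the green tray, not stacked, and leave the screwdriver, the lamp and the can alone.

Things in the scene. Friction and masses are not known exactly. Their poses are not given: they have to be found in the camera images.
- block_a: Battery block, blue shrink-wrap with silver strips, 66 x 37 x 37 mm, 0.2 kg (0.14 to 0.26). Origin at its centre, x along its 66 mm length; the four long sides are alike. It starts lying on the orange mat with its long axis roughly along the mat's y. Gripped across a 37 mm width it must never feel more than 40 N from each finger. There are two or three blocks; the absent one reads None.
- block_b: Battery block, blue shrink-wrap with silver strips, 66 x 37 x 37 mm, 0.2 kg (0.14 to 0.26). Origin at its centre, x along its 66 mm length; the four long sides are alike. It starts lying on the orange mat with its long axis roughly along the mat's y. Gripped across a 37 mm width it must never feel more than 40 N from each finger. There are two or three blocks; the absent one reads None.
- block_c: Battery block, blue shrink-wrap with silver strips, 66 x 37 x 37 mm, 0.2 kg (0.14 to 0.26). Origin at its centre, x along its 66 mm length; the four long sides are alike. It starts lying on the orange mat with its long axis roughly along the mat's y. Gripped across a 37 mm width it must never feel more than 40 N from each finger. There are two or three blocks; the absent one reads None.
- cradle: Fixed black test cradle, 116 x 262 x 10 mm base plate with three bays side by side along its y; origin at the centre of its underside on the bench.
- bay0 (a point): Centre of a bay of the cradle, at the height of the centre of a seated block; x is the direction in which the block's length lies, z up. Bays are 84 mm apart along the cradle's y. The floor is 18.5 mm below this point; two grey end contacts (22 mm high over the floor, 74 mm apart along x) and two white side rails (6 mm high, 4 mm thick, 45 mm apart along y) leave a seated block 4 mm of play on every side. Open above.
- bay1 (a point): Centre of a bay of the cradle, at the height of the centre of a seated block; x is the direction in which the block's length lies, z up. Bays are 84 mm apart along the cradle's y. The floor is 18.5 mm below this point; two grey end contacts (22 mm high over the floor, 74 mm apart along x) and two white side rails (6 mm high, 4 mm thick, 45 mm apart along y) leave a seated block 4 mm of play on every side. Open above.
- bay2 (a point): Centre of a bay of the cradle, at the height of the centre of a seated block; x is the direction in which the block's length lies, z up. Bays are 84 mm apart along the cradle's y. The floor is 18.5 mm below this point; two grey end contacts (22 mm high over the floor, 74 mm apart along x) and two white side rails (6 mm high, 4 mm thick, 45 mm apart along y) leave a seated block 4 mm of play on every side. Open above.
- instrument: Fixed white instrument box 120 (x) x 200 (y) x 70 mm high with a display on top and a dark plate with a white, an orange and a green mark round the selector; origin at the centre of its underside. The red selector stands on its top, with its axis 45 mm from the origin towards -y.
- selector_grip (a point): On the selector's axis, at the height to grip, 108 mm above the bench when sprung out. The grip is a red upright bar 48 mm long (x of this point), 15 mm thick (y), its top 14 mm above this point and its foot 22 mm below it, on a black disc of 52 mm diameter; a white line on top points along +x, to the mark in use. The point turns and sinks with the knob.
- selector (a joint): Angle of the selector in rad, growing clockwise seen from above: 0 at the white mark (off), 0.7 at the orange mark, 1.4 at the green mark. While sprung out it is locked (about 0.04 rad of play either way); it turns (about 0.1 N m) only while pushed in at least 9 mm, and springs out again only within about 0.1 rad of a mark. It must never be forced round while it is not pushed in.
- selector_push (a joint): How far the selector is pushed in, 0 (sprung out) to 0.010 m (stop). The spring takes 6 N to start and 12 N at the stop.
- tray: Fixed green open tray, 275 (x) x 114 (y) x 24 mm high outside, walls and floor 4 mm; origin at the centre of its underside. Three blocks fit side by side along x with their lengths along y, at x = -84, 0 and 84 mm. It stands on the robot's left or right.
- mat: Fixed orange mat 320 (x) x 170 (y) x 3 mm where the blocks start; origin at the centre of its underside. On the side opposite the tray.
- screwdriver: Bystander: loose screwdriver, orange handle 85 x 22 x 22 mm with a 75 mm steel shank along +x; origin on its underside. Must not be moved.
- lamp: Bystander: loose aluminium hand lamp about 120 x 34 x 34 mm along x; origin at its underside. Must not be moved.
- cleaner: Bystander: standing yellow can, 48 mm diameter, 120 mm high; origin at the centre of its underside. Must not be moved.
There are look-alikes about, which are no part of the job. Of the things that look like the instrument, the smaller one is meant. What is shaped like the block_a but brown is not meant.

How it is judged:
By the outcome, as a careful person would: the job done as asked, in the order asked, and still so for the second after the job is handed in, with the robot touching nothing.
Of block_a, block_b, block_c only 2 to 3 are there at a start; the rules pass over those that are not, and their reading is None.
At some moment in a run one of block_a, block_b, block_c may be knocked a few centimetres aside while the robot is not near it.
Once in a run the grip may slacken for a moment while it holds something.
It also fails if it takes over 210 s, if anything falls off the work surface, if the arm or the gripper's body presses on something with over 40 N, if the wrist force passes 120 N, or if a joint passes its speed limit or range.

ROBOT

A 6-joint arm with a two-finger parallel gripper is mounted at the origin on the work surface. World frame = base frame: x ahead of the robot, y to its left, z up, the work surface at z = 0. Lengths are in m, angles in rad, forces in N, time in s.
With the tool pointing down it reaches from about 0.25 to 0.775 m from the base axis. Payload 4 kg.
Tool frame: the origin (TCP) lies midway between the tips of the shut fingers; the grasp point (between the pads) lies 19 mm behind it; z points along the fingers, y is the direction in which the jaws open and shut (so a half turn about z gives the same grasp; the last joint's range is limited). The gripper opens to 94 mm and grips with 3 to 60 N. Pads are 16 mm wide; open, the fingers measure 119 mm over their backs; the gripper's body (75 mm by 177 mm) begins 78 mm behind the grasp point.
Start: joints at [1.222, 0.087, 1.371, -0, 1.684, -0.103], TCP at [0.134, 0.533, 0.206] pointing down, gripper open.
Joint ranges: [-3.1, 3.1], [-0.76, 2.03], [0.27, 2.55], [-1.08, 4.22], [0.17, 2.65], [-2.57, 2.57]. Speed limits (rad/s): [2.79, 2.79, 3.14, 3.14, 3.14, 3.14].

INTERFACE

Orientations are given as [roll, pitch, yaw] about the fixed x, y, z axes, in that order (R = Rz(yaw) Ry(pitch) Rx(roll)).
In Python, from bench import robot gives the robot as it stands.
- The arm moves only by the tool drive_tool, never from a script. Its argument "series" is a list that holds one entry, the list of rows, each a list of 7 numbers: the turn, a rotation vector about the tool's x, y, z in rad, then the shift along the tool's x, y, z in cm, then the opening in per cent of the stroke, from 0 (shut) to 100 (fully open). In form: [[[rx, ry, rz, tx, ty, tz, fingers], ...]]. A call has 1 to 20 rows; each row is the pose to reach, as a shift and turn from the pose measured when the call began, along the tool's axes at that moment; what a row does not reach only later rows make up. A row lasts 1/10 s, in which the tool goes at most 50 mm and 8.59 degrees, less where a joint would pass 70% of its speed; a pose out of reach is approached as far as the arm can. A call with a gripper value outside its range is refused whole. The fingers move at their own pace and stop on an object; the grip force is fixed at half the most. Time passes only in rows, so rows that repeat a pose let the fingers close. It gives the time, the measured TCP pose, the force and the opening at its end, in the units of the state.
- robot.get_obs(): the state, without advancing time (a new reading comes with each control period).
- robot.snapshot(name): name is "scene" or "top" or "wrist"; returns a dict with "img" (384x512x3 uint8, blue, green, red), "depth" (384x512 float32, m along the optical axis (not along the pixel's ray), 0 where there is no reading), "vertical_fov" (degrees; the focal length in pixels is half the picture's height over the tangent of half this angle, whatever the lens; pixels are square), "cx", "cy" (the principal point, pixels), "rvec" (rotation vector, rad) and "tvec" (3), from world to camera coordinates, as OpenCV has them. Camera axes: x right, y down, z forward; pixel columns grow to the right and rows downward; lengths in m; the calibration is good to about 2 mm. A picture is of the moment at which its call begins.
- robot.close_job(): hands the job in, once; it reports no verdict.
The state is a dict: "time": time; "joint_positions": joint angles; "qvel": joint speeds; "joint_torque": joint torques, N m; "tool_pos": TCP position; "ee_rot": TCP orientation; "wrist_force": force on the tool from outside, world axes, zero at the start; "wrist_torque": the same for the moment, N m; "width": finger opening in m.
Only numpy, scipy, OpenCV 4.12 (cv2) and the standard library are available. Lean on these libraries where they do the work, as an engineer would, in place of code of your own. Each camera call takes 0.05 s, during which the arm holds its last target.

## Working session

There is one attempt and no reset: what is moved stays moved. The work goes in short steps, Python scripts to look and compute and a tool call to move; the robot and the scene stay as the last step left them, time stands still between calls to the robot, and variables do not carry over. Pictures are saved under pics/ and viewed, and the job is handed in when it is done.

Besides the shell and the picture viewer there is one more tool, called after "Emit:" by a JSON object that holds its "api" and its "payload", one argument or row to a line. drive_tool: Moves the arm, as the interface text tells. Its arguments: {"type":"object","properties":{"series":{"type":"array","items":{"type":"array","items":{"type":"array","items":{"type":"number"}}}}},"required":["series"]}

```bash
mkdir -p pics; ls; python3 - <<'E'
from bench import robot
import cv2
print(robot.get_obs())
for n in ["scene","top","wrist"]:
    s=robot.snapshot(n); cv2.imwrite(f"pics/{n}0.png",s["img"]); print(n,s["vertical_fov"],s["cx"],s["cy"],s["rvec"],s["tvec"])
E
```

```text
pics
{'time': 0.0, 'joint_positions': array([ 1.22190212e+00,  8.79486694e-02,  1.37221471e+00, -1.98281767e-05,
        1.68359381e+00, -1.03109527e-01]), 'qvel': array([ 0.00071419,  0.00082908, -0.00078731, -0.00155206,  0.00100749,
       -0.00066129]), 'joint_torque': array([-1.78230803e-03, -3.40198731e+01, -3.02420712e+01,  7.16372626e-02,
        3.33174190e-02, -1.45015206e-04]), 'tool_pos': array([0.13365663, 0.53295999, 0.2043277 ]), 'ee_rot': array([-3.13943758e+00, -2.03187034e-04,  2.89580554e+00]), 'wrist_force': array([-0.53812106, -0.34430241,  0.1167941 ]), 'wrist_torque': array([-0.01992911, -0.01862053, -0.00537286]), 'width': 0.09410426067344771}
scene 46.69198929231911 250.46224240151867 193.43659786700505 [ 2.34522038  0.5599811  -0.20516524] [-0.45388956 -0.15021362  1.69726056]
top 57.54242487144318 255.16804984226383 190.00468003133452 [ 2.2091922  -2.15636851  0.10516368] [-0.08364669  0.5281553   1.13983412]
wrist 64.3590393760471 254.7481425724642 190.60360001386104 [-2.32091496 -1.80944115 -0.21598494] [-0.5494006  -0.02449001  0.39012165]
```

View pics/scene0.png

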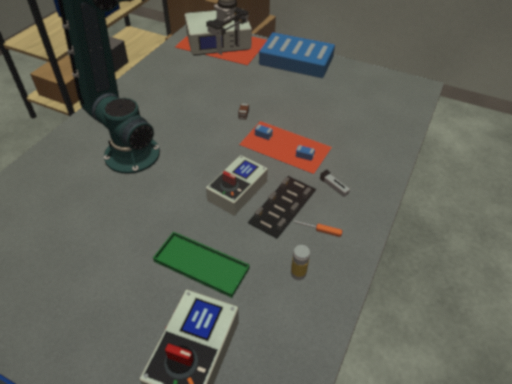

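View pics/top0.png

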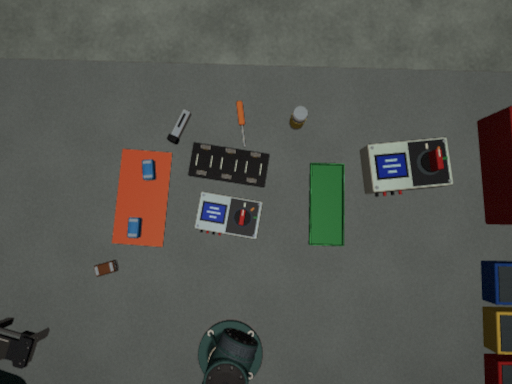

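View pics/wrist0.png

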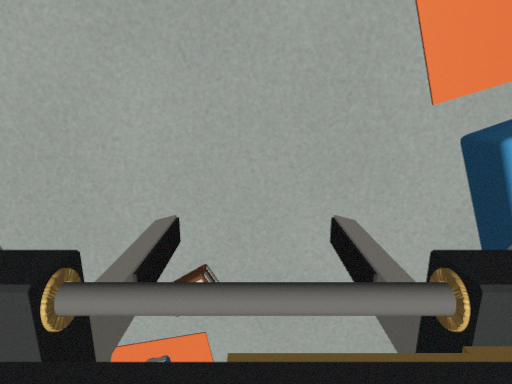

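The top view shows two blue blocks on the orange mat, at (148,169) and (134,227). The brown look-alike is at (106,268). The small instrument is at (228,215) and the big look-alike at (410,165). The cradle is at (229,165), the tray at (326,204), the screwdriver at (241,115), the lamp at (179,127) and the can at (299,117). A second orange mat with a blue tray-like thing lies far off in the scene view.

```bash
cat > h.py <<'E'
from bench import robot
import cv2, numpy as np
def cam(n):
    s=robot.snapshot(n); h=s["img"].shape[0]
    f=h/2/np.tan(np.radians(s["vertical_fov"]/2))
    R,_=cv2.Rodrigues(np.array(s["rvec"],float)); t=np.array(s["tvec"],float).reshape(3)
    s.update(f=f,R=R,t=t,C=-R.T@t); return s
def ray(s,uv,z):
    uv=np.atleast_2d(np.array(uv,float))
    d=np.c_[(uv[:,0]-s["cx"])/s["f"],(uv[:,1]-s["cy"])/s["f"],np.ones(len(uv))]@s["R"]
    return s["C"]+d*((z-s["C"][2])/d[:,2])[:,None]
def proj(s,P):
    p=np.atleast_2d(P)@s["R"].T+s["t"]
    return np.c_[p[:,0]/p[:,2]*s["f"]+s["cx"],p[:,1]/p[:,2]*s["f"]+s["cy"]]
def cloud(s):
    v,u=np.mgrid[:384,:512]; d=s["depth"]
    p=np.stack([(u-s["cx"])/s["f"]*d,(v-s["cy"])/s["f"]*d,d],-1)
    return (p-s["t"])@s["R"]
def rect(pts):
    r=cv2.minAreaRect((np.array(pts)[:,:2]*1000).astype(np.float32)); return r
def big(m,k=0):
    n,l,st,c=cv2.connectedComponentsWithStats(m.astype(np.uint8))
    return l,st,c
E
python3 - <<'E'
from h import *
s=cam("top"); I=s["img"]; hsv=cv2.cvtColor(I,cv2.COLOR_BGR2HSV); P=cloud(s)
print(s["C"], proj(s,[[0,0,0]]))
cv2.imwrite("pics/topbig.png",cv2.resize(I[80:300,85:385],None,fx=2.6,fy=2.6,interpolation=cv2.INTER_CUBIC))
for nm,(u,v) in dict(table=(200,290),mat=(150,200),blkA=(148,169),blkB=(134,227),inst=(213,213),cradle=(200,160),can=(299,112),tray=(326,204),lamp=(180,125),sd=(240,107),knob=(242,214),knobhi=(435,160)).items():
    print(nm,np.round(P[v,u],3), s["depth"][v,u])
def show(nm,m,z):
    l,st,c=big(m)
    for i in range(1,len(st)):
        if st[i,4]>25:
            ct,_=cv2.findContours((l==i).astype(np.uint8),cv2.RETR_EXTERNAL,cv2.CHAIN_APPROX_NONE)
            w=ray(s,ct[0][:,0,:],z); print(nm,c[i].round(1),st[i,4],[np.round(x,1) for x in rect(w)])
H,S,V=cv2.split(hsv)
show("blue",(H>95)&(H<125)&(S>120)&(V>80),0.04)
show("green",(H>45)&(H<85)&(S>120)&(V>50),0.024)
show("orange",(H<15)&(S>150)&(V>150),0.003)
show("red",((H<6)|(H>174))&(S>150)&(V>60),0.122)
show("white",(S<40)&(V>150),0.07)
E
```

```text
[ 0.43070719 -0.05938022  1.18158026] [[229.50806074 352.02494894]]
table [ 0.196  0.104 -0.002] 1.1574571
mat [0.489 0.283 0.   ] 1.1785654
blkA [0.589 0.283 0.039] 1.1489228
blkB [0.399 0.317 0.043] 1.1282934
inst [0.45  0.061 0.074] 1.1035235
cradle [0.628 0.118 0.01 ] 1.1825325
can [ 0.768 -0.2    0.12 ] 1.0874306
tray [ 0.49  -0.312  0.001] 1.1838852
lamp [0.741 0.186 0.031] 1.170158
sd [ 0.812 -0.013  0.02 ] 1.1894234
knob [ 0.448 -0.032  0.121] 1.058032
knobhi [ 0.624 -0.61   0.145] 1.0543336
blue [391.2 165.8] 467 [array([ 621. , -519.2]), array([70.9, 92. ]), np.float64(6.7)]
blue [147.7 168.8] 114 [array([587.7, 283.7]), array([52.9, 32.3]), np.float64(6.8)]
blue [213.1 212.2] 284 [array([453.3,  64.2]), array([71.2, 55.5]), np.float64(81.9)]
blue [133.4 227. ] 122 [array([398.4, 321.5]), array([57.8, 32.2]), np.float64(3.0)]
blue [499.8 284. ] 186 [array([ 244.7, -878.4]), array([ 52.3, 128.7]), np.float64(88.0)]
green [325.7 203.9] 2681 [array([ 490.7, -307.2]), array([270.9, 112.8]), np.float64(0.1)]
green [343. 206.] 35 [array([ 484.1, -363.6]), array([112.9,   0. ]), n
[... 192 characters left out ...]
]
red [510.5 116.9] 48 [array([ 762.5, -860.2]), array([ 6.3, 86.3]), np.float64(87.8)]
red [439.1 160. ] 115 [array([ 631.9, -634.9]), array([63. , 21.2]), np.float64(7.0)]
red [241.6 217.9] 69 [array([438.2, -30.7]), array([16.4, 46. ]), np.float64(82.0)]
red [501.6 369.1] 132 [array([   3.6, -814.5]), array([38.5, 64.3]), np.float64(87.9)]
white [389.  166.5] 879 [array([ 615. , -502.8]), array([151. , 125.2]), np.float64(7.0)]
white [448.4 161.9] 55 [array([ 637.4, -692.8]), array([121.5,   5.1]), np.float64(6.8)]
white [212.  212.3] 522 [array([452.7,  63.3]), array([ 94.1, 114.1]), np.float64(81.7)]
white [257.5 220.2] 48 [array([432.4, -80.2]), array([  4.2, 112.1]), np.float64(81.8)]
```

View pics/topbig.png

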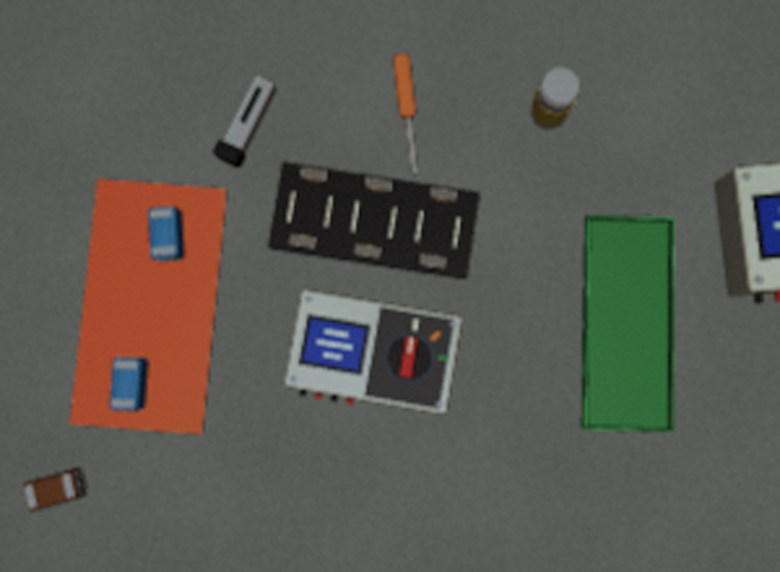

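Two blocks are present, so block_c or another is absent. My choices are the blue blocks on the near mat (not the brown one at (106,268)) and the small instrument at (228,215) (not the big one at (410,165)). The enlarged crop confirms both. Next I work out the cradle geometry and the wrist camera offset.

```bash
cat >> h.py <<'E'
from scipy.spatial.transform import Rotation as Ro
def tool():
    o=robot.get_obs(); return np.array(o["tool_pos"]),Ro.from_euler("xyz",o["ee_rot"]).as_matrix(),o
def move(p,yaw,zrot_only=True):
    "shift (cm) and rotvec from the present pose to p with tool down at yaw (jaw along yaw+90)"
    q,R,o=tool()
    best=None
    for k in (0,np.pi,-np.pi):
        T=Ro.from_euler("xyz",[np.pi,0,yaw+k]).as_matrix()
        rv=Ro.from_matrix(R.T@T).as_rotvec()
        if best is None or np.linalg.norm(rv)<np.linalg.norm(best)-1e-6: best=rv
    d=R.T@(np.array(p)-q)*100
    print("rot",best.round(3),"shift cm",d.round(2),"| n",int(np.ceil(max(np.linalg.norm(d)/5,np.linalg.norm(best)/.15))),"pos",q.round(4),"eul",np.round(o["ee_rot"],3),"q",np.round(o["joint_positions"],2))
E
python3 - <<'E'
from h import *
s=cam("wrist"); q,R,o=tool()
print("cam in tool",R.T@(s["C"]-q), "axes\n",(R.T@s["R"].T).round(3))
s=cam("top"); I=s["img"]; hsv=cv2.cvtColor(I,cv2.COLOR_BGR2HSV);H,S,V=cv2.split(hsv)
sub=np.zeros(V.shape,bool); sub[135:195,180:275]=1
def show(nm,m,z,mn):
    l,st,c=big(m)
    for i in range(1,len(st)):
        if st[i,4]>mn:
            ct,_=cv2.findContours((l==i).astype(np.uint8),cv2.RETR_EXTERNAL,cv2.CHAIN_APPROX_NONE)
            w=ray(s,ct[0][:,0,:],z); print(nm,c[i].round(1),st[i,4],[np.round(x,1) for x in rect(w)],(ray(s,[c[i]],z)[0]*1000).round(1))
m=sub&(V<60); m=cv2.morphologyEx(m.astype(np.uint8),cv2.MORPH_CLOSE,np.ones((7,7)))
show("cradle",m,0.01,200)
show("rails",sub&(V>110)&(S<60),0.016,2)
E
```

```text
cam in tool [ 0.06861671  0.00042077 -0.17893457] axes
 [[-0.001 -0.971 -0.238]
 [ 1.    -0.001 -0.001]
 [ 0.    -0.238  0.971]]
cradle [228.3 165.1] 2468 [array([616.3,  21.6]), array([260.5, 115.4]), np.float64(82.5)] [613.2  21.8  10. ]
rails [243.6 140.1] 18 [array([699.4, -27.6]), array([35. ,  5.5]), np.float64(8.5)] [699.2 -27.8  16. ]
rails [196.4 159.6] 14 [array([628.8, 129.2]), array([ 4.6, 30.6]), np.float64(81.0)] [628.2 129.3  16. ]
rails [210.9 160.9] 16 [array([625. ,  80.5]), array([ 4.4, 34.6]), np.float64(82.6)] [625.1  80.4  16. ]
rails [221.1 162.6] 17 [array([620.6,  45.7]), array([ 5. , 31.2]), np.float64(82.5)] [620.1  45.8  16. ]
rails [235.5 165.4] 13 [array([611.7,  -2.8]), array([30.6,  3.4]), np.float64(1.6)] [612.1  -2.7  16. ]
rails [245.9 166.2] 17 [array([611. , -37.7]), array([ 4.8, 34.6]), np.float64(83.4)] [610.3 -37.8  16. ]
rails [260.2 168.5] 16 [array([603.5, -86.2]), array([ 4.8, 31.2]), np.float64(83.2)] [603.6 -86.1  16. ]
rails [207.6 193.2] 44 [array([518.5,  81.3]), array([10. , 63.4]), np.float64(1.4)] [515.9  87.7  16. ]
```

```bash
python3 - <<'E'
from h import *
move([0.58,0.285,0.19],np.radians(6))
E
```

```text
rot [-0.001 -0.    -0.35 ] shift cm [-49.32 -13.23   1.52] | n 11 pos [0.1338 0.5333 0.2051] eul [-3.141 -0.     2.896] q [ 1.22  0.09  1.37 -0.    1.68 -0.1 ]
```

Emit:
{"api": "drive_tool", "payload": {
  "series": [
    [[0,0,-0.05,-5,-1.3,0,100],[0,0,-0.1,-9.5,-2.6,0,100],[0,0,-0.15,-14,-3.8,0,100],[0,0,-0.2,-18.5,-5,0,100],[0,0,-0.25,-23,-6.2,0.3,100],[0,0,-0.3,-27.5,-7.4,0.5,100],[0,0,-0.35,-32,-8.6,0.8,100],[0,0,-0.35,-36.5,-9.8,1,100],[0,0,-0.35,-41,-11,1.3,100],[0,0,-0.35,-45,-12,1.5,100],[0,0,-0.35,-48,-13,1.5,100],[0,0,-0.35,-49.3,-13.2,1.5,100],[0,0,-0.35,-49.3,-13.2,1.5,100],[0,0,-0.35,-49.3,-13.2,1.5,100]]
  ]
}}

```text
time: 1.7
tool_pos: [0.5789, 0.2862, 0.1902]
ee_rot: [3.142, -0.001, -3.037]
wrist_force: [-0.3, -0.0, -0.3]
width: 0.0938
```

```bash
cat >> h.py <<'E'
def blocks(s,ztop,box=None,mn=60):
    I=s["img"];H,S,V=cv2.split(cv2.cvtColor(I,cv2.COLOR_BGR2HSV)); P=cloud(s)
    out=[]
    # top face = pixels whose depth puts them near ztop
    m=(np.abs(P[...,2]-ztop)<0.010)&(s["depth"]>0)
    if box is not None: m&=(P[...,0]>box[0])&(P[...,0]<box[1])&(P[...,1]>box[2])&(P[...,1]<box[3])
    m=cv2.morphologyEx(m.astype(np.uint8),cv2.MORPH_OPEN,np.ones((3,3)))
    l,st,c=big(m)
    for i in range(1,len(st)):
        if st[i,4]<mn: continue
        ct,_=cv2.findContours((l==i).astype(np.uint8),cv2.RETR_EXTERNAL,cv2.CHAIN_APPROX_NONE)
        (x,y),(a,b),an=rect(ray(s,ct[0][:,0,:],ztop))
        if a<b: an+=90; a,b=b,a
        an=(an+90)%180-90
        hue=np.median(H[l==i]),np.median(S[l==i])
        out.append((x/1e3,y/1e3,np.radians(an),a,b))
        print("blk",c[i].round(0),"xy",round(x/1e3,4),round(y/1e3,4),"yaw",round(an,1),"size",round(a,1),round(b,1),"hue",hue)
    return out
E
python3 - <<'E'
from h import *
q,R,o=tool();print(q,o["ee_rot"])
s=cam("wrist"); cv2.imwrite("pics/w1.png",s["img"]); 
blocks(s,0.040,(0.3,0.7,0.2,0.45))
blocks(cam("top"),0.040,(0.3,0.7,0.2,0.45),20)
E
```

```text
[0.57892302 0.286208   0.1901551 ] [ 3.14152563e+00 -1.18282346e-03 -3.03653574e+00]
blk [311.  21.] xy 0.4149 0.3238 yaw -1.8 size 40.7 36.5 hue (np.float64(101.0), np.float64(144.0))
blk [255. 188.] xy 0.5893 0.2873 yaw 6.0 size 65.0 36.3 hue (np.float64(101.0), np.float64(148.0))
blk [184. 265.] xy 0.6879 0.2164 yaw 89.3 size 29.0 16.6 hue (np.float64(73.5), np.float64(15.0))
blk [148. 174.] xy 0.5739 0.2818 yaw 2.8 size 36.4 32.7 hue (np.float64(103.0), np.float64(122.0))
blk [135. 228.] xy 0.3955 0.3181 yaw 3.0 size 64.5 32.2 hue (np.float64(103.0), np.float64(159.0))
```

View pics/w1.png

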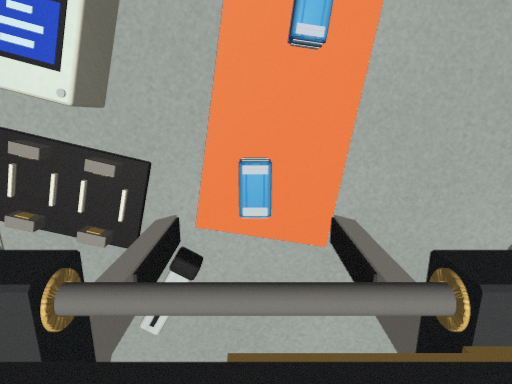

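The wrist view shows the near block at (255,188) and the other block cut off at (311,21). The lamp lies at (175,285), clear of the grasp.

```bash
python3 - <<'E'
from h import *
move([0.5893,0.2873,0.014],np.radians(6))
E
```

```text
rot [-0.    -0.     0.002] shift cm [-1.08 -0.05 17.66] | n 4 pos [0.5785 0.2867 0.1906] eul [-3.142 -0.    -3.035] q [ 0.37  0.31  1.14  0.    1.69 -1.3 ]
```

Emit:
{"api": "drive_tool", "payload": {
  "series": [
    [[0,0,0,-1.1,0,3,90],[0,0,0,-1.1,0,7,80],[0,0,0,-1.1,0,11,70],[0,0,0,-1.1,0,14,70],[0,0,0,-1.1,0,16,70],[0,0,0,-1.1,0,17.2,70],[0,0,0,-1.1,0,17.7,70],[0,0,0,-1.1,0,17.7,70],[0,0,0,-1.1,0,17.7,70]]
  ]
}}

```text
time: 2.7
tool_pos: [0.5903, 0.2885, 0.0154]
ee_rot: [3.141, 0.003, -3.035]
wrist_force: [0.8, 0.3, -0.3]
width: 0.066
```

Emit:
{"api": "drive_tool", "payload": {
  "series": [
    [[0,0,0,0,0,0,50],[0,0,0,0,0,0,40],[0,0,0,0,0,0,35],[0,0,0,0,0,0,30],[0,0,0,0,0,0,25],[0,0,0,0,0,0,20],[0,0,0,0,0,0,20],[0,0,0,0,0,0,20]]
  ]
}}

```text
time: 3.5
tool_pos: [0.5906, 0.2883, 0.0158]
ee_rot: [3.141, 0.003, -3.035]
wrist_force: [0.3, -2.2, 2.9]
width: 0.0366
```

Emit:
{"api": "drive_tool", "payload": {
  "series": [
    [[0,0,0,0,0,-0.5,20],[0,0,0,0,0,-1.5,20],[0,0,0,0,0,-3,20],[0,0,0,0,0,-5,20],[0,0,0,0,0,-7,20],[0,0,0,0,0,-8.5,20],[0,0,0,0,0,-9.5,20],[0,0,0,0,0,-10,20],[0,0,0,0,0,-10,20]]
  ]
}}

```text
time: 4.4
tool_pos: [0.5905, 0.2884, 0.1165]
ee_rot: [3.141, 0.004, -3.035]
wrist_force: [-0.5, -0.4, -2.1]
width: 0.0369
```

```bash
python3 - <<'E'
from h import *
s=cam("wrist"); cv2.imwrite("pics/w2.png",s["img"]); print(robot.get_obs()["width"])
move([0.6267,0.1049,0.10],np.radians(-7.2))
E
```

```text
0.03686478191007181
rot [0.001 0.002 0.232] shift cm [ -1.69 -18.62   1.54] | n 4 pos [0.59   0.2882 0.1155] eul [ 3.141e+00  2.000e-03 -3.035e+00] q [ 0.37  0.35  1.23 -0.    1.55 -1.31]
```

View pics/w2.png

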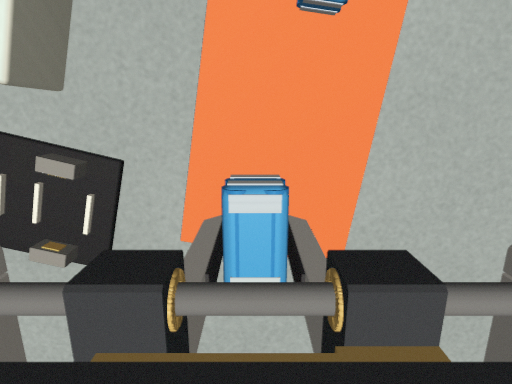

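The block is held straight, with its top from (224,193) to (288,283). Next I check its offset in the hand and move over bay0.

```bash
python3 - <<'E'
from h import *
s=cam("wrist"); q,R,o=tool()
H,S,V=cv2.split(cv2.cvtColor(s["img"],cv2.COLOR_BGR2HSV))
for uv in [(255,194),(224,230),(288,230)]:
    p=ray(s,[uv],q[2]+0.0245)[0]; print(uv,((p-q)@R*1000).round(1))
print(V[175:205,255], H[175:205,255])
E
```

```text
(255, 194) [ 28.3   0.5 -24.5]
(224, 230) [  8.2 -16.3 -24.5]
(288, 230) [  8.1  18.4 -24.5]
[126 110 214 130 108 107 108 113 166 216 167 150 160 175 191 198 202 208
 210 174 213 219 220 220 220 219 218 215 216 219] [ 10  17 100 104 103 102  15  15 102 100 102 103 102 101 101 101 101 101
 100 103  98  96  93  96  96  93  93  93  93  96]
```

Emit:
{"api": "drive_tool", "payload": {
  "series": [
    [[0,0,0.03,-0.2,-2,0,20],[0,0,0.06,-0.4,-4.5,0,20],[0,0,0.1,-0.7,-7.5,0,20],[0,0,0.14,-1,-10.5,0,20],[0,0,0.18,-1.3,-13.5,0,20],[0,0,0.21,-1.5,-16,0,20],[0,0,0.23,-1.7,-18,0,20],[0,0,0.232,-1.7,-18.6,0,20],[0,0,0.232,-1.7,-18.6,0,20],[0,0,0.232,-1.7,-18.6,0,20]]
  ]
}}

```text
time: 5.5
tool_pos: [0.626, 0.1058, 0.1142]
ee_rot: [3.141, 0.0, 3.017]
wrist_force: [0.5, -0.2, -1.1]
width: 0.0368
```

```bash
python3 - <<'E'
from h import *
s=cam("wrist"); cv2.imwrite("pics/w3.png",s["img"]); print(robot.get_obs()["width"])
move([0.6267,0.1049,0.03],np.radians(-7.2))
E
```

```text
0.03684393359912007
rot [0.001 0.    0.002] shift cm [-0.08 -0.12  8.44] | n 2 pos [0.626  0.1061 0.1144] eul [3.141 0.    3.018] q [ 0.08  0.31  1.29  0.    1.54 -1.37]
```

View pics/w3.png

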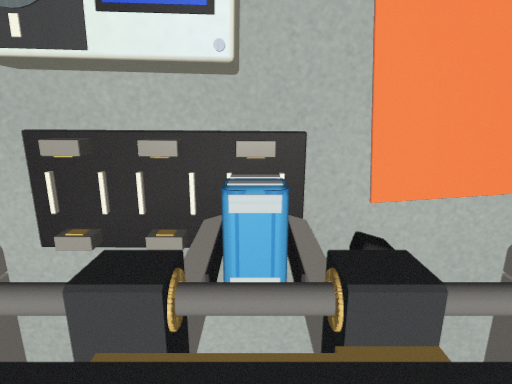

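```bash
python3 - <<'E'
from h import *
s=cam("wrist"); q,R,o=tool(); P=cloud(s); z=P[...,2]
H,S,V=cv2.split(cv2.cvtColor(s["img"],cv2.COLOR_BGR2HSV))
def go(nm,m,zz):
    l,st,c=big(m)
    for i in range(1,len(st)):
        if st[i,4]>60:
            ct,_=cv2.findContours((l==i).astype(np.uint8),cv2.RETR_EXTERNAL,cv2.CHAIN_APPROX_NONE)
            (x,y),wh,a=rect(ray(s,ct[0][:,0],zz)); print(nm,c[i].round(),np.round([x,y],1),np.round(wh,1),round(a,1))
reg=np.zeros(V.shape,bool); reg[130:252,20:310]=1
go("contact",reg&(V>95)&(S<60)&(np.abs(z-.032)<.007),.032)
go("rail",reg&(V>150)&(S<60)&(z<.022),.016)
E
```

```text
contact [ 58. 147.] [562.9 -54.2] [33.6 13.6] 82.8
contact [157. 147.] [573.8  28.9] [33.6 12.7] 82.8
contact [255. 148.] [585.1 111.8] [32.6 12.8] 82.8
contact [ 72. 243.] [649.7 -65.6] [34.2 12.9] 82.8
contact [163. 243.] [660.6  17.3] [33.2 11.9] 82.8
rail [ 34. 216.] [619.1 -54.8] [120.6 118.8] 72.4
rail [306. 178.] [615.7 154.9] [97.4 31.7] 13.8
rail [ 49. 192.] [603.3 -84.5] [ 4.9 38.7] 82.4
rail [102. 193.] [609.9 -35.9] [ 4.9 39.7] 82.4
rail [139. 192.] [614.3  -1.2] [ 4.9 39.7] 82.4
rail [191. 193.] [621.3  47.2] [ 4.9 39.7] 82.4
```

```bash
python3 - <<'E'
from h import *
move([0.6292,0.1060,0.023],np.radians(-7.2))
E
```

```text
rot [0.001 0.001 0.002] shift cm [-0.3   0.01  9.16] | n 2 pos [0.6261 0.1062 0.1146] eul [3.141e+00 1.000e-03 3.018e+00] q [ 0.08  0.31  1.29  0.    1.54 -1.37]
```

Emit:
{"api": "drive_tool", "payload": {
  "series": [
    [[0,0,0,-0.3,0,0.5,20],[0,0,0,-0.3,0,2,20],[0,0,0,-0.3,0,4,20],[0,0,0,-0.3,0,6,20],[0,0,0,-0.3,0,7.2,20],[0,0,0,-0.3,0,8.2,20],[0,0,0,-0.3,0,8.6,20],[0,0,0,-0.3,0,8.8,20],[0,0,0,-0.3,0,9,20],[0,0,0,-0.3,0,9.1,20],[0,0,0,-0.3,0,9.1,20]]
  ]
}}

```text
time: 6.7
tool_pos: [0.6295, 0.1059, 0.0241]
ee_rot: [3.141, 0.002, 3.018]
wrist_force: [0.1, -0.5, -0.9]
width: 0.0367
```

Emit:
{"api": "drive_tool", "payload": {
  "series": [
    [[0,0,0,0,0,0.05,20],[0,0,0,0,0,0.12,20],[0,0,0,0,0,0.15,20],[0,0,0,0,0,0.15,20]]
  ]
}}

```text
time: 7.1
tool_pos: [0.6296, 0.1059, 0.0228]
ee_rot: [3.141, 0.002, 3.018]
wrist_force: [0.1, 0.0, -1.9]
width: 0.0369
```

Emit:
{"api": "drive_tool", "payload": {
  "series": [
    [[0,0,0,0,0,0,44],[0,0,0,0,0,0,50],[0,0,0,0,0,0,58],[0,0,0,0,0,0,58],[0,0,0,0,0,-2,58],[0,0,0,0,0,-5,58],[0,0,0,0,0,-9,70],[0,0,0,0,0,-13,100],[0,0,0,0,0,-15,100],[0,0,0,0,0,-16,100],[0,0,0,0,0,-16,100]]
  ]
}}

```text
time: 8.2
tool_pos: [0.63, 0.1058, 0.1845]
ee_rot: [3.14, 0.005, 3.018]
wrist_force: [0.5, 0.3, -0.4]
width: 0.0913
```

```bash
python3 - <<'E'
from h import *
s=cam("wrist"); cv2.imwrite("pics/w4.png",s["img"]); q,R,o=tool(); print(q)
blocks(s,0.047,(0.5,0.7,-0.1,0.16))
blocks(cam("top"),0.040,(0.3,0.7,0.2,0.45),20)
move([0.396,0.319,0.19],np.radians(3))
E
```

```text
[0.62916549 0.10573574 0.18239072]
blk [210.  72.] xy 0.5162 0.0762 yaw 82.9 size 18.6 1.8 hue (np.float64(29.0), np.float64(27.0))
blk [254. 179.] xy 0.6285 0.1059 yaw -6.5 size 66.3 35.7 hue (np.float64(101.0), np.float64(143.0))
blk [133. 228.] xy 0.3956 0.3207 yaw 1.3 size 64.3 38.4 hue (np.float64(103.0), np.float64(158.0))
rot [ 0.001 -0.001 -0.176] shift cm [25.72 18.29 -0.87] | n 7 pos [0.6286 0.1057 0.181 ] eul [ 3.141e+00 -1.000e-03  3.018e+00] q [ 0.08  0.29  1.18  0.    1.67 -1.37]
```

View pics/w4.png

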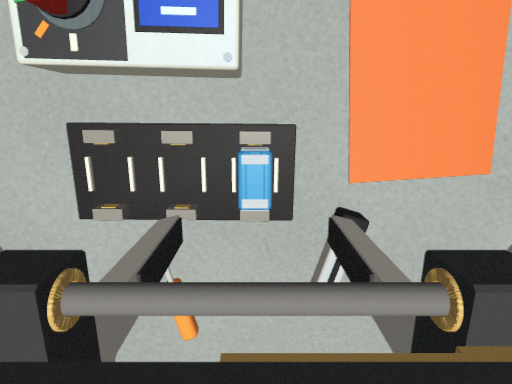

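Block 1 is seated at (254,179), centred in bay0. Now block 2.

Emit:
{"api": "drive_tool", "payload": {
  "series": [
    [[0,0,-0.02,2.5,2,0,100],[0,0,-0.04,6,4.5,0,100],[0,0,-0.06,10,7,0,100],[0,0,-0.1,14,10,0,100],[0,0,-0.13,18,13,0,100],[0,0,-0.16,22,16,-0.5,100],[0,0,-0.18,24.5,17.5,-0.9,100],[0,0,-0.18,25.7,18.3,-0.9,100],[0,0,-0.18,25.7,18.3,-0.9,100],[0,0,-0.18,25.7,18.3,-0.9,100]]
  ]
}}

```text
time: 9.3
tool_pos: [0.3966, 0.3182, 0.189]
ee_rot: [-3.14, -0.002, -3.086]
wrist_force: [0.6, -0.1, 0.7]
width: 0.0939
```

```bash
python3 - <<'E'
from h import *
s=cam("wrist"); cv2.imwrite("pics/w5.png",s["img"])
b=blocks(s,0.040,(0.3,0.7,0.2,0.45))[0]
move([b[0],b[1],0.014],b[2])
E
```

```text
blk [261. 181.] xy 0.3976 0.3248 yaw -1.8 size 66.6 36.3 hue (np.float64(101.0), np.float64(150.0))
rot [-0.001 -0.001  0.085] shift cm [-0.13  0.7  17.52] | n 4 pos [0.3969 0.318  0.1892] eul [-3.141e+00 -1.000e-03 -3.087e+00] q [ 0.56 -0.    1.49 -0.    1.65 -1.06]
```

View pics/w5.png

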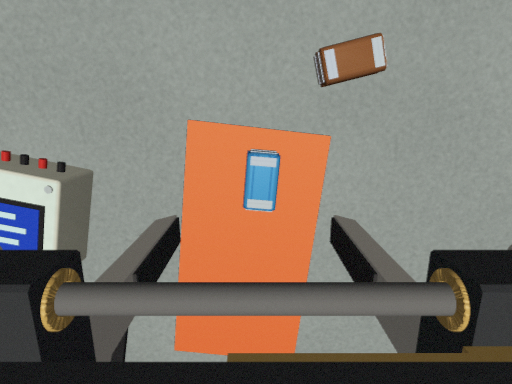

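Emit:
{"api": "drive_tool", "payload": {
  "series": [
    [[0,0,0.04,-0.1,0.3,3,90],[0,0,0.085,-0.1,0.7,7,80],[0,0,0.085,-0.1,0.7,11,70],[0,0,0.085,-0.1,0.7,14,70],[0,0,0.085,-0.1,0.7,16,70],[0,0,0.085,-0.1,0.7,17.2,70],[0,0,0.085,-0.1,0.7,17.6,70],[0,0,0.085,-0.1,0.7,17.6,70],[0,0,0.085,-0.1,0.7,17.6,70]]
  ]
}}

```text
time: 10.25
tool_pos: [0.3985, 0.3252, 0.0145]
ee_rot: [3.141, 0.001, 3.11]
wrist_force: [-0.6, -0.1, -0.2]
width: 0.066
```

Emit:
{"api": "drive_tool", "payload": {
  "series": [
    [[0,0,0,0,0,0,50],[0,0,0,0,0,0,40],[0,0,0,0,0,0,35],[0,0,0,0,0,0,30],[0,0,0,0,0,0,25],[0,0,0,0,0,0,20],[0,0,0,0,0,0,20],[0,0,0,0,0,0,20]]
  ]
}}

```text
time: 11.05
tool_pos: [0.3987, 0.3254, 0.0149]
ee_rot: [3.141, 0.001, 3.111]
wrist_force: [-1.3, -0.7, 2.4]
width: 0.0371
```

Emit:
{"api": "drive_tool", "payload": {
  "series": [
    [[0,0,0,0,0,-0.5,20],[0,0,0,0,0,-1.5,20],[0,0,0,0,0,-3,20],[0,0,0,0,0,-5,20],[0,0,0,0,0,-7,20],[0,0,0,0,0,-9,20],[0,0,0,0,0,-11,20],[0,0,0,0,0,-13,20],[0,0,0,0,0,-15,20],[0,0,0,0,0,-16,20],[0,0,0,0,0,-16,20],[0,0,0,0,0,-16,20]]
  ]
}}

```text
time: 12.25
tool_pos: [0.3982, 0.3251, 0.1742]
ee_rot: [-3.142, 0.0, 3.111]
wrist_force: [-0.7, -0.1, -1.2]
width: 0.0368
```

```bash
python3 - <<'E'
from h import *
s=cam("wrist"); cv2.imwrite("pics/w6.png",s["img"]); print(robot.get_obs()["width"])
move([0.6065,-0.060,0.16],np.radians(-7.2))
E
```

```text
0.03693412156605079
rot [-0.001 -0.001  0.095] shift cm [-22.04 -37.82   1.36] | n 9 pos [0.3979 0.3249 0.1736] eul [-3.141e+00 -1.000e-03  3.111e+00] q [ 0.57  0.02  1.51 -0.    1.62 -0.97]
```

View pics/w6.png

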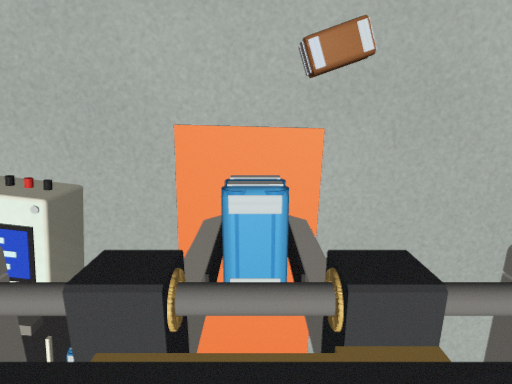

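Emit:
{"api": "drive_tool", "payload": {
  "series": [
    [[0,0,0.01,-2.5,-1,0,20],[0,0,0.02,-6,-3,0,20],[0,0,0.03,-10,-5,0,20],[0,0,0.04,-14,-8,0,20],[0,0,0.05,-17,-11,0,20],[0,0,0.06,-20,-14,0,20],[0,0,0.07,-21.5,-18,0,20],[0,0,0.08,-22,-22,0,20],[0,0,0.09,-22,-26,0,20],[0,0,0.095,-22,-30,0,20],[0,0,0.095,-22,-34,0,20],[0,0,0.095,-22,-36.5,0,20],[0,0,0.095,-22,-37.8,0,20],[0,0,0.095,-22,-37.8,0,20],[0,0,0.095,-22,-37.8,0,20]]
  ]
}}

```text
time: 13.8
tool_pos: [0.6059, -0.0587, 0.1729]
ee_rot: [3.141, -0.002, 3.016]
wrist_force: [-0.1, 0.4, -1.2]
width: 0.0366
```

```bash
python3 - <<'E'
from h import *
s=cam("wrist"); cv2.imwrite("pics/w7.png",s["img"]); print(robot.get_obs()["width"])
move([0.6072,-0.060,0.022],np.radians(-7.2))
E
```

```text
0.036318270824678534
rot [ 0.    -0.002  0.001] shift cm [-0.16 -0.16 15.12] | n 4 pos [ 0.606  -0.0583  0.1732] eul [ 3.141e+00 -2.000e-03  3.017e+00] q [-0.19  0.23  1.27  0.    1.64 -1.64]
```

View pics/w7.png

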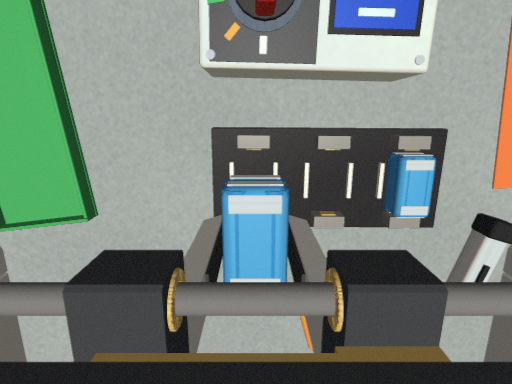

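Emit:
{"api": "drive_tool", "payload": {
  "series": [
    [[0,0,0,-0.1,-0.1,1,20],[0,0,0,-0.2,-0.15,3.5,20],[0,0,0,-0.2,-0.15,7,20],[0,0,0,-0.2,-0.15,10,20],[0,0,0,-0.2,-0.15,12,20],[0,0,0,-0.2,-0.15,13.2,20],[0,0,0,-0.2,-0.15,14,20],[0,0,0,-0.2,-0.15,14.5,20],[0,0,0,-0.2,-0.15,14.8,20],[0,0,0,-0.2,-0.15,15,20],[0,0,0,-0.2,-0.15,15,20]]
  ]
}}

```text
time: 14.95
tool_pos: [0.608, -0.0601, 0.0238]
ee_rot: [3.142, -0.001, 3.017]
wrist_force: [0.3, -0.8, -2.4]
width: 0.0369
```

Emit:
{"api": "drive_tool", "payload": {
  "series": [
    [[0,0,0,0,0,0.07,20],[0,0,0,0,0,0.15,20],[0,0,0,0,0,0.2,20],[0,0,0,0,0,0.2,20]]
  ]
}}

```text
time: 15.35
tool_pos: [0.6081, -0.0602, 0.022]
ee_rot: [3.142, -0.0, 3.017]
wrist_force: [-0.4, -0.1, -0.6]
width: 0.0368
```

Emit:
{"api": "drive_tool", "payload": {
  "series": [
    [[0,0,0,0,0,0,44],[0,0,0,0,0,0,50],[0,0,0,0,0,0,58],[0,0,0,0,0,0,58],[0,0,0,0,0,-2,58],[0,0,0,0,0,-5,58],[0,0,0,0,0,-9,70],[0,0,0,0,0,-13,100],[0,0,0,0,0,-15,100],[0,0,0,0,0,-16,100],[0,0,0,0,0,-16,100]]
  ]
}}

```text
time: 16.45
tool_pos: [0.6088, -0.0603, 0.1835]
ee_rot: [-3.141, 0.003, 3.017]
wrist_force: [-0.1, -1.0, -0.0]
width: 0.091
```

```bash
python3 - <<'E'
from h import *
s=cam("wrist"); cv2.imwrite("pics/w8.png",s["img"]); q,R,o=tool(); print(q)
blocks(s,0.047,(0.55,0.7,-0.1,0.16))
P=cloud(s); z=P[...,2]; H,S,V=cv2.split(cv2.cvtColor(s["img"],cv2.COLOR_BGR2HSV))
move([0.40,-0.03,0.20],np.radians(-7.2))
E
```

```text
[ 0.608028   -0.06013453  0.18149604]
blk [255. 179.] xy 0.6069 -0.0598 yaw -7.6 size 66.0 35.6 hue (np.float64(101.0), np.float64(143.0))
blk [410. 180.] xy 0.6284 0.1022 yaw -7.0 size 66.0 38.5 hue (np.float64(100.0), np.float64(154.0))
rot [ 0.    -0.     0.001] shift cm [21.02  0.4  -1.84] | n 5 pos [ 0.608  -0.0601  0.1815] eul [ 3.142 -0.     3.017] q [-0.19  0.23  1.26  0.    1.66 -1.64]
```

View pics/w8.png

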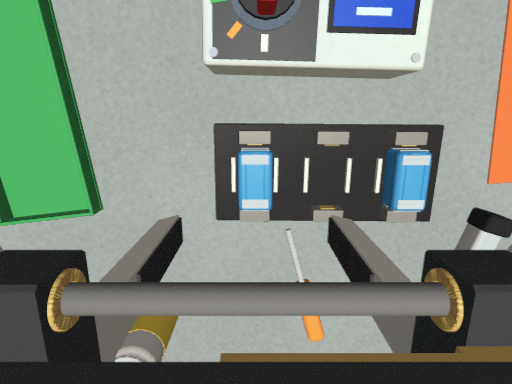

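Both blocks are seated, at (255,180) and (409,180). Next is the selector.

Emit:
{"api": "drive_tool", "payload": {
  "series": [
    [[0,0,0,2.5,0,-2,100],[0,0,0,6,0,-4,100],[0,0,0,10,0,-5,100],[0,0,0,13,0,-5,100],[0,0,0,15.5,-0.5,-5,100],[0,0,0,17,-1,-5,100],[0,0,0,17,-1,-5,100],[0,0,0,17,-1,-5,100]]
  ]
}}

```text
time: 17.3
tool_pos: [0.4379, -0.0488, 0.2301]
ee_rot: [3.141, -0.002, 3.017]
wrist_force: [-0.4, 1.0, -0.8]
width: 0.0938
```

```bash
cat >> h.py <<'E'
def knob(s,z=0.122,plate=True):
    H,S,V=cv2.split(cv2.cvtColor(s["img"],cv2.COLOR_BGR2HSV)); P=cloud(s)
    m=((H<7)|(H>173))&(S>110)&(V>60)&(P[...,2]>z-0.014)
    l,st,c=big(m); i=1+np.argmax(st[1:,4])
    m2=(l==i)
    # top face: the bar's top lies at height z
    t=m2&(np.abs(P[...,2]-z)<0.006)
    ct,_=cv2.findContours(cv2.morphologyEx(t.astype(np.uint8),cv2.MORPH_CLOSE,np.ones((7,7))),cv2.RETR_EXTERNAL,cv2.CHAIN_APPROX_NONE)
    k=max(ct,key=cv2.contourArea); (x,y),(a,b),an=rect(ray(s,k[:,0],z))
    if a<b: an+=90;a,b=b,a
    print("knob px",c[i].round(0),"z med",np.median(P[...,2][m2]).round(4),"xy",round(x,1),round(y,1),"size",round(a,1),round(b,1),"yaw",round((an+90)%180-90,1))
E
python3 - <<'E'
from h import *
s=cam("wrist"); cv2.imwrite("pics/w9.png",s["img"]); q,R,o=tool(); print(q)
knob(s)
P=cloud(s);H,S,V=cv2.split(cv2.cvtColor(s["img"],cv2.COLOR_BGR2HSV)); 
for u,v in [(255,180),(255,150),(255,210)]: print(P[v,u].round(4))
E
```

```text
[ 0.43831139 -0.04880213  0.23025951]
knob px [274. 184.] z med 0.1215 xy 438.7 -30.0 size 47.6 14.9 yaw -8.1
[ 0.4363 -0.048   0.0872]
[ 0.4062 -0.0441  0.0703]
[ 0.4755 -0.0529  0.0689]
```

View pics/w9.png

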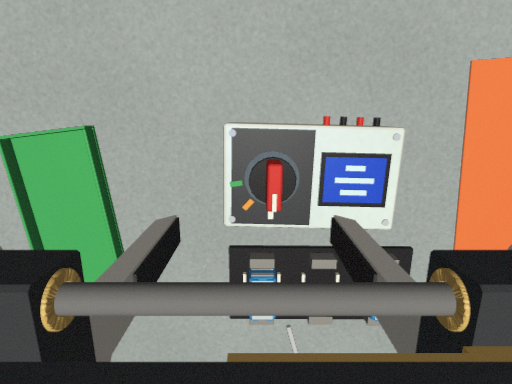

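The red bar is at (274,184) and points to the white mark at (271,214). Orange at (248,205) and green at (236,184) lie clockwise of it. It is gripped across the 15 mm thickness.

```bash
python3 - <<'E'
from h import *
move([0.4387,-0.0300,0.092],np.radians(-8.1))
E
```

```text
rot [ 0.001 -0.002  0.017] shift cm [ 0.16  1.86 13.83] | n 3 pos [ 0.4383 -0.0488  0.2303] eul [ 3.141e+00 -2.000e-03  3.017e+00] q [-0.24 -0.16  1.56  0.    1.74 -1.69]
```

Emit:
{"api": "drive_tool", "payload": {
  "series": [
    [[0,0,0.017,0.2,1,1,70],[0,0,0.017,0.2,1.85,3,55],[0,0,0.017,0.2,1.85,6,50],[0,0,0.017,0.2,1.85,9,50],[0,0,0.017,0.2,1.85,11.5,50],[0,0,0.017,0.2,1.85,13,50],[0,0,0.017,0.2,1.85,13.7,50],[0,0,0.017,0.2,1.85,13.8,50],[0,0,0.017,0.2,1.85,13.8,50]]
  ]
}}

```text
time: 18.25
tool_pos: [0.439, -0.0302, 0.0926]
ee_rot: [3.141, -0.002, 3.0]
wrist_force: [0.4, 0.9, 0.7]
width: 0.047
```

```bash
python3 - <<'E'
from h import *
s=cam("wrist"); cv2.imwrite("pics/w10.png",s["img"]); q,R,o=tool(); print(q)
knob(s)
move([0.4387,-0.0300,0.092],np.radians(-8.1))
E
```

```text
[ 0.43922037 -0.03020343  0.09312572]
knob px [255. 238.] z med 0.1215 xy 435.9 -29.1 size 44.2 14.6 yaw -7.9
rot [ 0.    -0.001 -0.   ] shift cm [0.05 0.01 0.11] | n 1 pos [ 0.4392 -0.0302  0.0931] eul [ 3.141e+00 -1.000e-03  3.000e+00] q [-0.2  -0.11  1.79  0.    1.46 -1.63]
```

View pics/w10.png

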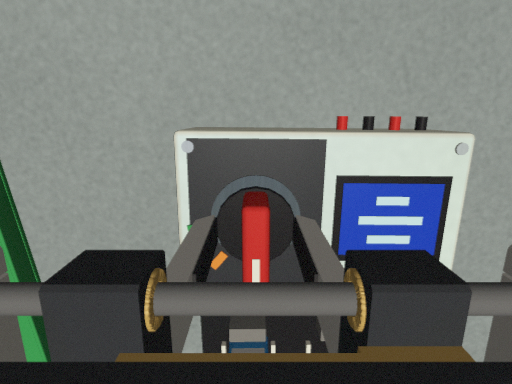

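The bar sits centred between the fingers at (256,235). Closing.

Emit:
{"api": "drive_tool", "payload": {
  "series": [
    [[0,0,0,0,0,0,35],[0,0,0,0,0,0,25],[0,0,0,0,0,0,18],[0,0,0,0,0,0,12],[0,0,0,0,0,0,6],[0,0,0,0,0,0,3],[0,0,0,0,0,0,3]]
  ]
}}

```text
time: 19.0
tool_pos: [0.4394, -0.0299, 0.0934]
ee_rot: [3.14, -0.0, 3.0]
wrist_force: [-0.7, 1.2, 1.2]
width: 0.0146
```

Emit:
{"api": "drive_tool", "payload": {
  "series": [
    [[0,0,0,0,0,0.2,3],[0,0,0,0,0,0.4,3],[0,0,0,0,0,0.6,3],[0,0,0,0,0,0.8,3],[0,0,0,0,0,1,3],[0,0,0,0,0,1.1,3],[0,0,0,0,0,1.1,3],[0,0,0,0,0,1.1,3]]
  ]
}}

```text
time: 19.8
tool_pos: [0.4395, -0.0299, 0.0843]
ee_rot: [3.141, 0.0, 3.0]
wrist_force: [-3.9, 1.4, 9.8]
width: 0.0146
```

Emit:
{"api": "drive_tool", "payload": {
  "series": [
    [[0,0,0,0,0,0.1,3],[0,0,0,0,0,0.2,3],[0,0,0,0,0,0.3,3],[0,0,0,0,0,0.35,3],[0,0,0,0,0,0.35,3]]
  ]
}}

```text
time: 20.3
tool_pos: [0.4395, -0.0299, 0.0833]
ee_rot: [3.141, 0.001, 3.0]
wrist_force: [-5.3, 1.7, 13.8]
width: 0.0151
```

Emit:
{"api": "drive_tool", "payload": {
  "series": [
    [[0,0,0,0,0,0.25,3],[0,0,0.05,0,0,0.25,3],[0,0,0.12,0,0,0.25,3],[0,0,0.2,0,0,0.25,3],[0,0,0.28,0,0,0.25,3],[0,0,0.36,0,0,0.25,3],[0,0,0.44,0,0,0.25,3],[0,0,0.52,0,0,0.25,3],[0,0,0.6,0,0,0.25,3],[0,0,0.66,0,0,0.25,3],[0,0,0.7,0,0,0.25,3],[0,0,0.7,0,0,0.25,3],[0,0,0.7,0,0,0.25,3]]
  ]
}}

```text
time: 21.6
tool_pos: [0.4395, -0.0299, 0.0833]
ee_rot: [3.14, 0.001, 2.3]
wrist_force: [-5.4, 2.1, 13.6]
width: 0.0149
```

```bash
python3 - <<'E'
from h import *
s=cam("wrist"); cv2.imwrite("pics/w11.png",s["img"]); q,R,o=tool(); print(q,o["wrist_force"],o["wrist_torque"],o["ee_rot"])
E
```

```text
[ 0.43950552 -0.02987217  0.08331696] [-6.53872256  2.46859236 13.24440333] [ 0.36817007  1.17627683 -0.03580677] [3.14028201e+00 5.18057229e-04 2.30028682e+00]
```

View pics/w11.png

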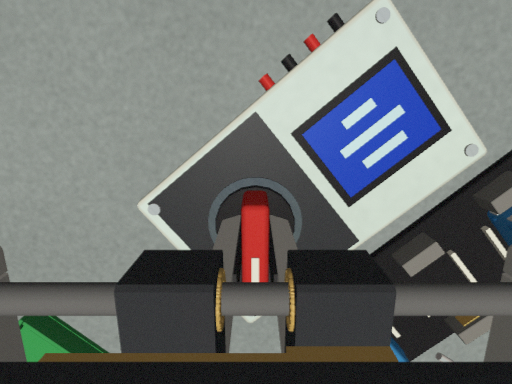

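Emit:
{"api": "drive_tool", "payload": {
  "series": [
    [[0,0,0,0,0,0,3],[0,0,0,0,0,-0.3,3],[0,0,0,0,0,-0.6,3],[0,0,0,0,0,-0.9,3],[0,0,0,0,0,-1,3],[0,0,0,0,0,-1,3],[0,0,0,0,0,-1,3],[0,0,0,0,0,-1,12],[0,0,0,0,0,-1,25],[0,0,0,0,0,-1,40],[0,0,0,0,0,-1,50],[0,0,0,0,0,-1,50]]
  ]
}}

```text
time: 22.85
tool_pos: [0.4394, -0.03, 0.093]
ee_rot: [3.141, 0.0, 2.3]
wrist_force: [0.8, 0.2, -0.2]
width: 0.0438
```

```bash
python3 - <<'E'
from h import *
s=cam("wrist"); cv2.imwrite("pics/w12.png",s["img"]); q,R,o=tool(); print(q,o["wrist_force"],o["ee_rot"],o["time"])
knob(s)
s=cam("top");knob(s)
E
```

```text
[ 0.43942272 -0.02997657  0.09307242] [-0.75026613 -0.58804419  0.05413327] [3.14061151e+00 4.38207926e-04 2.30022757e+00] 22.9
knob px [255. 237.] z med 0.1215 xy 437.3 -27.0 size 44.9 14.6 yaw -48.5Traceback (most recent call last):
  File "<stdin>", line 4, in <module>
  File "h.py", line 63, in knob
    k=max(ct,key=cv2.contourArea); (x,y),(a,b),an=rect(ray(s,k[:,0],z))
ValueError: max() iterable argument is empty
```

View pics/w12.png

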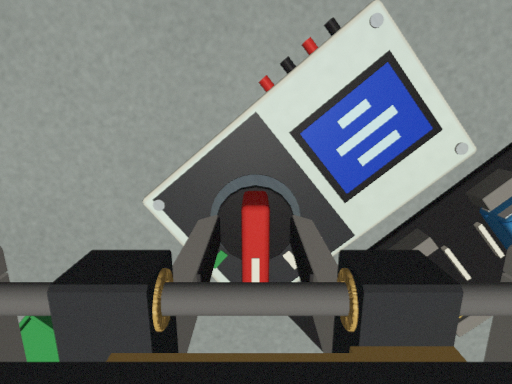

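The selector is sprung out at orange, with the bar top at 121.5 mm. Now I wait more than 5 s.

Emit:
{"api": "drive_tool", "payload": {
  "series": [
    [[0,0,0,0,0,0,50],[0,0,0,0,0,0,50],[0,0,0,0,0,0,50],[0,0,0,0,0,0,50],[0,0,0,0,0,0,50],[0,0,0,0,0,0,50],[0,0,0,0,0,0,50],[0,0,0,0,0,0,50],[0,0,0,0,0,0,50],[0,0,0,0,0,0,50],[0,0,0,0,0,0,50],[0,0,0,0,0,0,50],[0,0,0,0,0,0,50],[0,0,0,0,0,0,50],[0,0,0,0,0,0,50],[0,0,0,0,0,0,50],[0,0,0,0,0,0,50],[0,0,0,0,0,0,50],[0,0,0,0,0,0,50],[0,0,0,0,0,0,50]]
  ]
}}

```text
time: 24.95
tool_pos: [0.4395, -0.03, 0.0931]
ee_rot: [3.14, 0.0, 2.3]
wrist_force: [-1.3, -0.9, 0.5]
width: 0.0468
```

Emit:
{"api": "drive_tool", "payload": {
  "series": [
    [[0,0,0,0,0,0,50],[0,0,0,0,0,0,50],[0,0,0,0,0,0,50],[0,0,0,0,0,0,50],[0,0,0,0,0,0,50],[0,0,0,0,0,0,50],[0,0,0,0,0,0,50],[0,0,0,0,0,0,50],[0,0,0,0,0,0,50],[0,0,0,0,0,0,50],[0,0,0,0,0,0,50],[0,0,0,0,0,0,50],[0,0,0,0,0,0,50],[0,0,0,0,0,0,50],[0,0,0,0,0,0,50],[0,0,0,0,0,0,50],[0,0,0,0,0,0,50],[0,0,0,0,0,0,50],[0,0,0,0,0,0,50],[0,0,0,0,0,0,50]]
  ]
}}

```text
time: 26.95
tool_pos: [0.4395, -0.0299, 0.0931]
ee_rot: [3.14, 0.0, 2.3]
wrist_force: [0.5, 0.0, -0.3]
width: 0.0471
```

Emit:
{"api": "drive_tool", "payload": {
  "series": [
    [[0,0,0,0,0,0,50],[0,0,0,0,0,0,50],[0,0,0,0,0,0,50],[0,0,0,0,0,0,50],[0,0,0,0,0,0,50],[0,0,0,0,0,0,50],[0,0,0,0,0,0,50],[0,0,0,0,0,0,50],[0,0,0,0,0,0,50],[0,0,0,0,0,0,50],[0,0,0,0,0,0,50],[0,0,0,0,0,0,50],[0,0,0,0,0,0,50],[0,0,0,0,0,0,50],[0,0,0,0,0,0,50],[0,0,0,0,0,0,50],[0,0,0,0,0,0,50],[0,0,0,0,0,0,50],[0,0,0,0,0,0,50],[0,0,0,0,0,0,50]]
  ]
}}

```text
time: 28.95
tool_pos: [0.4394, -0.0299, 0.0931]
ee_rot: [3.141, 0.0, 2.3]
wrist_force: [0.4, 1.0, 0.2]
width: 0.0469
```

```bash
python3 - <<'E'
from h import *
s=cam("top"); cv2.imwrite("pics/t2.png",cv2.resize(s["img"][80:300,85:385],None,fx=2.6,fy=2.6,interpolation=cv2.INTER_CUBIC))
knob(cam("wrist")); print(tool()[2]["time"])
E
```

```text
knob px [255. 237.] z med 0.1215 xy 437.3 -27.1 size 44.9 14.6 yaw -48.4
29.05
```

View pics/t2.png

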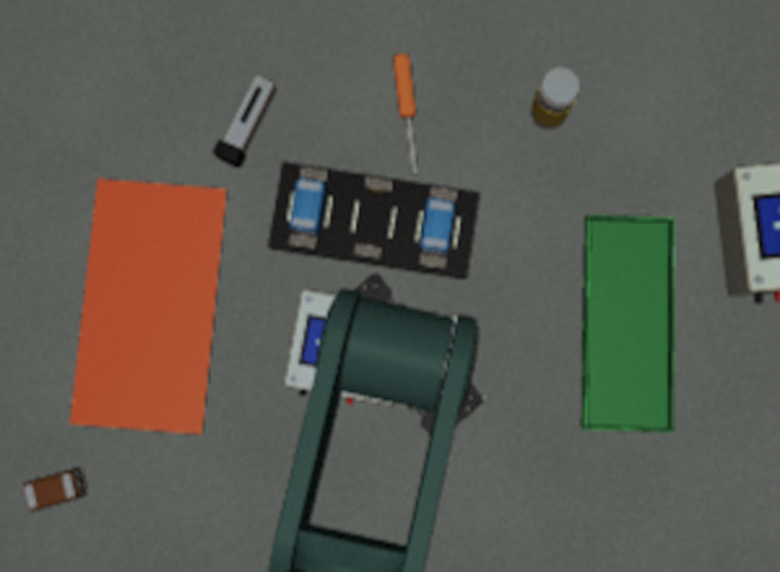

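The blocks are still seated at (308,205) and (438,224), and the mat is empty. On to green.

Emit:
{"api": "drive_tool", "payload": {
  "series": [
    [[0,0,0,0,0,0,35],[0,0,0,0,0,0,25],[0,0,0,0,0,0,18],[0,0,0,0,0,0,12],[0,0,0,0,0,0,6],[0,0,0,0,0,0,3],[0,0,0,0,0,0,3]]
  ]
}}

```text
time: 29.75
tool_pos: [0.4395, -0.0299, 0.0931]
ee_rot: [3.14, 0.0, 2.3]
wrist_force: [0.6, 0.0, -0.1]
width: 0.0149
```

Emit:
{"api": "drive_tool", "payload": {
  "series": [
    [[0,0,0,0,0,0.2,3],[0,0,0,0,0,0.4,3],[0,0,0,0,0,0.6,3],[0,0,0,0,0,0.8,3],[0,0,0,0,0,1,3],[0,0,0,0,0,1.15,3],[0,0,0,0,0,1.25,3],[0,0,0,0,0,1.3,3],[0,0,0,0,0,1.3,3],[0,0,0,0,0,1.3,3]]
  ]
}}

```text
time: 30.75
tool_pos: [0.4397, -0.03, 0.083]
ee_rot: [3.14, 0.001, 2.3]
wrist_force: [-5.3, 1.6, 13.9]
width: 0.015
```

Emit:
{"api": "drive_tool", "payload": {
  "series": [
    [[0,0,0,0,0,0.25,3],[0,0,0.05,0,0,0.25,3],[0,0,0.12,0,0,0.25,3],[0,0,0.2,0,0,0.25,3],[0,0,0.28,0,0,0.25,3],[0,0,0.36,0,0,0.25,3],[0,0,0.44,0,0,0.25,3],[0,0,0.52,0,0,0.25,3],[0,0,0.6,0,0,0.25,3],[0,0,0.66,0,0,0.25,3],[0,0,0.7,0,0,0.25,3],[0,0,0.7,0,0,0.25,3],[0,0,0.7,0,0,0.25,3]]
  ]
}}

```text
time: 32.05
tool_pos: [0.4395, -0.0299, 0.083]
ee_rot: [3.139, 0.0, 1.6]
wrist_force: [-5.4, -0.3, 13.5]
width: 0.015
```

```bash
python3 - <<'E'
from h import *
s=cam("wrist"); q,R,o=tool(); print(q,o["wrist_force"],o["wrist_torque"],o["ee_rot"],o["width"])
knob(s,0.112)
E
```

```text
[ 0.43953844 -0.02994435  0.08302847] [-6.33570627  0.23155646 12.82511295] [ 0.14319405  1.27759011 -0.047443  ] [3.13928932e+00 2.32493961e-04 1.60044593e+00] 0.014521799658640915
knob px [254. 238.] z med 0.1115 xy 439.6 -26.1 size 44.9 14.6 yaw -89.0
```

Emit:
{"api": "drive_tool", "payload": {
  "series": [
    [[0,0,0,0,0,0,3],[0,0,0,0,0,-0.3,3],[0,0,0,0,0,-0.6,3],[0,0,0,0,0,-0.9,3],[0,0,0,0,0,-1,3],[0,0,0,0,0,-1,3],[0,0,0,0,0,-1,3],[0,0,0,0,0,-1,12],[0,0,0,0,0,-1,25],[0,0,0,0,0,-1,40],[0,0,0,0,0,-1,50],[0,0,0,0,0,-1,50]]
  ]
}}

```text
time: 33.3
tool_pos: [0.4395, -0.03, 0.0928]
ee_rot: [3.14, 0.0, 1.6]
wrist_force: [-0.2, -0.2, 0.7]
width: 0.0436
```

```bash
python3 - <<'E'
from h import *
s=cam("wrist"); cv2.imwrite("pics/w13.png",s["img"]); q,R,o=tool(); print(q,o["wrist_force"],o["time"])
knob(s)
E
```

```text
[ 0.43945374 -0.02994913  0.09280569] [ 0.92531368 -0.54905066  0.03182401] 33.35
knob px [255. 238.] z med 0.1215 xy 439.3 -26.0 size 44.9 14.5 yaw -87.8
```

View pics/w13.png

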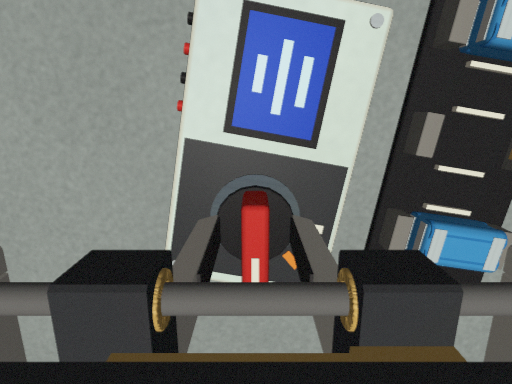

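Emit:
{"api": "drive_tool", "payload": {
  "series": [
    [[0,0,0,0,0,0,50],[0,0,0,0,0,0,50],[0,0,0,0,0,0,50],[0,0,0,0,0,0,50],[0,0,0,0,0,0,50],[0,0,0,0,0,0,50],[0,0,0,0,0,0,50],[0,0,0,0,0,0,50],[0,0,0,0,0,0,50],[0,0,0,0,0,0,50],[0,0,0,0,0,0,50],[0,0,0,0,0,0,50],[0,0,0,0,0,0,50],[0,0,0,0,0,0,50],[0,0,0,0,0,0,50],[0,0,0,0,0,0,50],[0,0,0,0,0,0,50],[0,0,0,0,0,0,50],[0,0,0,0,0,0,50],[0,0,0,0,0,0,50]]
  ]
}}

```text
time: 35.35
tool_pos: [0.4395, -0.03, 0.0929]
ee_rot: [3.139, 0.0, 1.6]
wrist_force: [-0.7, 0.4, 0.2]
width: 0.047
```

Emit:
{"api": "drive_tool", "payload": {
  "series": [
    [[0,0,0,0,0,0,50],[0,0,0,0,0,0,50],[0,0,0,0,0,0,50],[0,0,0,0,0,0,50],[0,0,0,0,0,0,50],[0,0,0,0,0,0,50],[0,0,0,0,0,0,50],[0,0,0,0,0,0,50],[0,0,0,0,0,0,50],[0,0,0,0,0,0,50],[0,0,0,0,0,0,50],[0,0,0,0,0,0,50],[0,0,0,0,0,0,50],[0,0,0,0,0,0,50],[0,0,0,0,0,0,50],[0,0,0,0,0,0,50],[0,0,0,0,0,0,50],[0,0,0,0,0,0,50],[0,0,0,0,0,0,50],[0,0,0,0,0,0,50]]
  ]
}}

```text
time: 37.35
tool_pos: [0.4395, -0.0299, 0.0928]
ee_rot: [3.139, 0.0, 1.601]
wrist_force: [-0.4, -0.3, 0.6]
width: 0.0467
```

Emit:
{"api": "drive_tool", "payload": {
  "series": [
    [[0,0,0,0,0,0,50],[0,0,0,0,0,0,50],[0,0,0,0,0,0,50],[0,0,0,0,0,0,50],[0,0,0,0,0,0,50],[0,0,0,0,0,0,50],[0,0,0,0,0,0,50],[0,0,0,0,0,0,50],[0,0,0,0,0,0,50],[0,0,0,0,0,0,50],[0,0,0,0,0,0,50],[0,0,0,0,0,0,50],[0,0,0,0,0,0,50],[0,0,0,0,0,0,50],[0,0,0,0,0,0,50],[0,0,0,0,0,0,50],[0,0,0,0,0,0,50],[0,0,0,0,0,0,50],[0,0,0,0,0,0,50],[0,0,0,0,0,0,50]]
  ]
}}

```text
time: 39.35
tool_pos: [0.4395, -0.03, 0.0928]
ee_rot: [3.139, 0.0, 1.6]
wrist_force: [-0.4, -0.1, -0.7]
width: 0.0469
```

```bash
python3 - <<'E'
from h import *
s=cam("top"); cv2.imwrite("pics/t3.png",cv2.resize(s["img"][80:300,85:385],None,fx=2.6,fy=2.6,interpolation=cv2.INTER_CUBIC))
knob(cam("wrist")); print(tool()[2]["time"])
E
```

```text
knob px [255. 238.] z med 0.1215 xy 439.3 -26.0 size 44.9 14.6 yaw -87.8
39.45
```

View pics/t3.png

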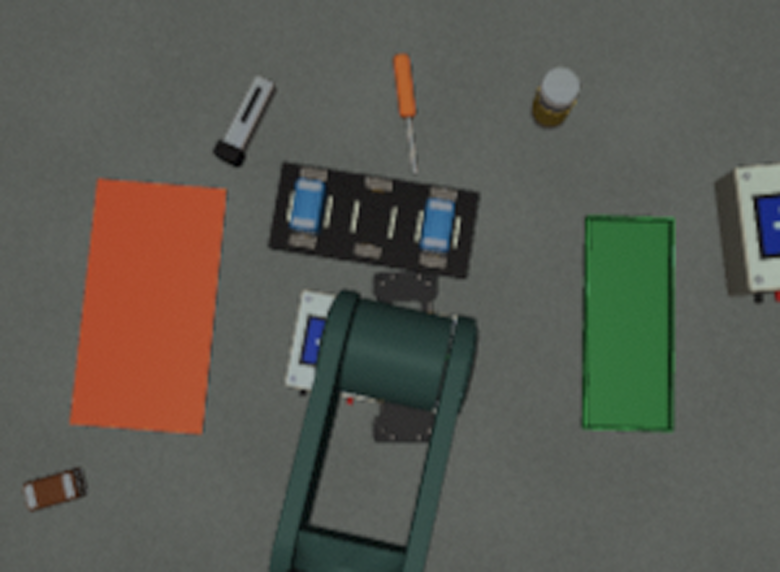

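The selector sprang out at green and stood for 6 s, and the blocks are still seated. Now back to white.

Emit:
{"api": "drive_tool", "payload": {
  "series": [
    [[0,0,0,0,0,0,35],[0,0,0,0,0,0,25],[0,0,0,0,0,0,18],[0,0,0,0,0,0,12],[0,0,0,0,0,0,6],[0,0,0,0,0,0,3],[0,0,0,0,0,0,3]]
  ]
}}

```text
time: 40.15
tool_pos: [0.4395, -0.0299, 0.0928]
ee_rot: [3.14, 0.0, 1.6]
wrist_force: [-0.2, 0.2, 0.1]
width: 0.0153
```

Emit:
{"api": "drive_tool", "payload": {
  "series": [
    [[0,0,0,0,0,0.2,3],[0,0,0,0,0,0.4,3],[0,0,0,0,0,0.6,3],[0,0,0,0,0,0.8,3],[0,0,0,0,0,1,3],[0,0,0,0,0,1.15,3],[0,0,0,0,0,1.25,3],[0,0,0,0,0,1.3,3],[0,0,0,0,0,1.3,3],[0,0,0,0,0,1.3,3]]
  ]
}}

```text
time: 41.15
tool_pos: [0.4396, -0.03, 0.0827]
ee_rot: [3.139, 0.001, 1.601]
wrist_force: [-6.1, 1.1, 14.0]
width: 0.0144
```

Emit:
{"api": "drive_tool", "payload": {
  "series": [
    [[0,0,-0.05,0,0,0.25,3],[0,0,-0.13,0,0,0.25,3],[0,0,-0.22,0,0,0.25,3],[0,0,-0.31,0,0,0.25,3],[0,0,-0.4,0,0,0.25,3],[0,0,-0.49,0,0,0.25,3],[0,0,-0.58,0,0,0.25,3],[0,0,-0.67,0,0,0.25,3],[0,0,-0.76,0,0,0.25,3],[0,0,-0.85,0,0,0.25,3],[0,0,-0.94,0,0,0.25,3],[0,0,-1.03,0,0,0.25,3],[0,0,-1.12,0,0,0.25,3],[0,0,-1.2,0,0,0.25,3],[0,0,-1.27,0,0,0.25,3],[0,0,-1.33,0,0,0.25,3],[0,0,-1.37,0,0,0.25,3],[0,0,-1.4,0,0,0.25,3],[0,0,-1.4,0,0,0.25,3],[0,0,-1.4,0,0,0.25,3]]
  ]
}}

```text
time: 43.15
tool_pos: [0.4397, -0.0298, 0.0827]
ee_rot: [3.141, 0.004, 3.001]
wrist_force: [-6.1, 0.5, 13.3]
width: 0.0148
```

```bash
python3 - <<'E'
from h import *
s=cam("wrist"); q,R,o=tool(); print(q,o["wrist_force"],o["wrist_torque"],o["ee_rot"],o["width"])
knob(s,0.112)
E
```

```text
[ 0.43969286 -0.02983505  0.0827146 ] [-5.11086559  0.65281158 13.11489354] [0.30489006 1.10625311 0.04436287] [3.14149423 0.00359013 3.00080851] 0.015024248448253357
knob px [255. 238.] z med 0.1115 xy 436.3 -29.0 size 44.9 14.6 yaw -8.7
```

Emit:
{"api": "drive_tool", "payload": {
  "series": [
    [[0,0,0,0,0,0,3],[0,0,0,0,0,-0.3,3],[0,0,0,0,0,-0.6,3],[0,0,0,0,0,-0.9,3],[0,0,0,0,0,-1,3],[0,0,0,0,0,-1,3],[0,0,0,0,0,-1,3],[0,0,0,0,0,-1,12],[0,0,0,0,0,-1,25],[0,0,0,0,0,-1,40],[0,0,0,0,0,-1,50],[0,0,0,0,0,-1,50]]
  ]
}}

```text
time: 44.4
tool_pos: [0.4397, -0.0298, 0.0925]
ee_rot: [3.141, 0.004, 3.001]
wrist_force: [-0.3, 0.2, -0.5]
width: 0.0434
```

Emit:
{"api": "drive_tool", "payload": {
  "series": [
    [[0,0,0,0,0,-2,50],[0,0,0,0,0,-5,60],[0,0,0,0,0,-9,80],[0,0,0,0,0,-12,100],[0,0,0,0,0,-13.5,100],[0,0,0,0,0,-13.5,100],[0,0,0,0,0,-13.5,100]]
  ]
}}

```text
time: 45.1
tool_pos: [0.4387, -0.0297, 0.2261]
ee_rot: [3.141, 0.001, 3.001]
wrist_force: [-0.3, -0.6, -0.8]
width: 0.0913
```

```bash
python3 - <<'E'
from h import *
s=cam("wrist"); cv2.imwrite("pics/w14.png",s["img"]); q,R,o=tool(); print(q,o["wrist_force"],o["time"])
knob(s)
move([0.6069,-0.0598,0.19],np.radians(-7.2))
E
```

```text
[ 0.43833023 -0.02960632  0.22535819] [-0.11331111 -0.12172304 -0.34968554] 45.15
knob px [254. 186.] z med 0.1214 xy 438.7 -29.6 size 47.1 14.6 yaw -8.1
rot [ 0.    -0.    -0.015] shift cm [-17.11  -0.62   3.53] | n 4 pos [ 0.4383 -0.0296  0.2254] eul [ 3.141 -0.     3.001] q [-0.2  -0.17  1.58  0.    1.73 -1.63]
```

View pics/w14.png

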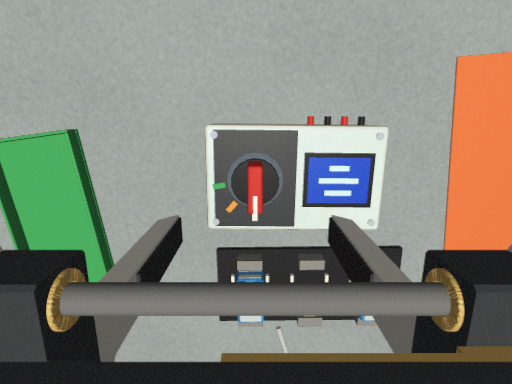

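The selector at (254,186) is back at white and sprung out. Now block 2 from bay2 to the tray.

Emit:
{"api": "drive_tool", "payload": {
  "series": [
    [[0,0,0,-2.5,0,0,100],[0,0,-0.015,-6,-0.2,0.5,100],[0,0,-0.015,-10,-0.4,1.5,100],[0,0,-0.015,-13.5,-0.5,2.5,90],[0,0,-0.015,-16,-0.6,3.5,80],[0,0,-0.015,-17.2,-0.6,3.5,70],[0,0,-0.015,-17.2,-0.6,3.5,65],[0,0,-0.015,-17.2,-0.6,3.5,65]]
  ]
}}

```text
time: 45.95
tool_pos: [0.6068, -0.0595, 0.1884]
ee_rot: [3.141, -0.004, 3.016]
wrist_force: [0.0, -0.2, 0.7]
width: 0.0615
```

```bash
python3 - <<'E'
from h import *
s=cam("wrist"); cv2.imwrite("pics/w15.png",s["img"])
b=blocks(s,0.047,(0.55,0.7,-0.1,0.16))[0]
move([0.6069,-0.0598,0.023],np.radians(-7.3))
E
```

```text
blk [254. 181.] xy 0.6069 -0.06 yaw -7.3 size 64.7 36.3 hue (np.float64(101.0), np.float64(141.0))
blk [406. 182.] xy 0.6282 0.1023 yaw -7.2 size 65.9 38.6 hue (np.float64(100.0), np.float64(152.0))
rot [ 0.001 -0.002  0.002] shift cm [-0.05 -0.04 16.63] | n 4 pos [ 0.6068 -0.0595  0.1893] eul [ 3.141e+00 -2.000e-03  3.016e+00] q [-0.19  0.23  1.24  0.    1.67 -1.64]
```

View pics/w15.png

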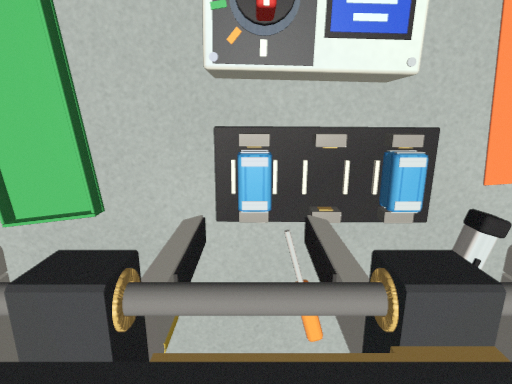

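Emit:
{"api": "drive_tool", "payload": {
  "series": [
    [[0,0,0,0,0,2,65],[0,0,0,0,0,6,65],[0,0,0,0,0,10,65],[0,0,0,0,0,13,65],[0,0,0,0,0,15,65],[0,0,0,0,0,16.2,65],[0,0,0,0,0,16.6,65],[0,0,0,0,0,16.6,65],[0,0,0,0,0,16.6,65]]
  ]
}}

```text
time: 46.9
tool_pos: [0.6075, -0.0595, 0.0251]
ee_rot: [3.141, 0.001, 3.016]
wrist_force: [-0.3, 0.6, 1.3]
width: 0.0613
```

Emit:
{"api": "drive_tool", "payload": {
  "series": [
    [[0,0,0,0,0,0,50],[0,0,0,0,0,0,40],[0,0,0,0,0,0,35],[0,0,0,0,0,0,30],[0,0,0,0,0,0,25],[0,0,0,0,0,0,20],[0,0,0,0,0,0,20],[0,0,0,0,0,0,20]]
  ]
}}

```text
time: 47.7
tool_pos: [0.6079, -0.0597, 0.0257]
ee_rot: [3.141, 0.002, 3.016]
wrist_force: [-0.0, -0.8, 4.9]
width: 0.0366
```

Emit:
{"api": "drive_tool", "payload": {
  "series": [
    [[0,0,0,0,0,-0.5,20],[0,0,0,0,0,-1.5,20],[0,0,0,0,0,-3,20],[0,0,0,0,0,-5,20],[0,0,0,0,0,-7,20],[0,0,0,0,0,-9,20],[0,0,0,0,0,-10.5,20],[0,0,0,0,0,-11,20],[0,0,0,0,0,-11,20]]
  ]
}}

```text
time: 48.6
tool_pos: [0.6082, -0.0597, 0.1369]
ee_rot: [3.142, 0.004, 3.016]
wrist_force: [-0.3, 0.2, -2.2]
width: 0.0367
```

```bash
python3 - <<'E'
from h import *
s=cam("wrist"); cv2.imwrite("pics/w16.png",s["img"]); print(robot.get_obs()["width"])
q,R,o=tool()
s=cam("top"); H,S,V=cv2.split(cv2.cvtColor(s["img"],cv2.COLOR_BGR2HSV)); m=(H>45)&(H<85)&(S>90)&(V>30); l,st,c=big(m); i=1+np.argmax(st[1:,4]); 
m=cv2.morphologyEx((m).astype(np.uint8),cv2.MORPH_CLOSE,np.ones((5,5))); l,st,c=big(m); i=1+np.argmax(st[1:,4])
ct,_=cv2.findContours((l==i).astype(np.uint8),cv2.RETR_EXTERNAL,cv2.CHAIN_APPROX_NONE); print(rect(ray(s,ct[0][:,0],.024)))
for y in (90,-90): move([0.575,-0.308,0.135],np.radians(y))
E
```

```text
0.03714292335628146
((490.82855224609375, -308.1707458496094), (114.820068359375, 273.9034118652344), 89.2879409790039)
rot [ 0.    -0.     1.445] shift cm [  0.07 -25.05  -0.04] | n 10 pos [ 0.6071 -0.0595  0.1347] eul [ 3.141 -0.     3.016] q [-0.19  0.24  1.33  0.    1.57 -1.64]
rot [ 0.    -0.     1.445] shift cm [  0.07 -25.05  -0.04] | n 10 pos [ 0.6071 -0.0595  0.1347] eul [ 3.141 -0.     3.016] q [-0.19  0.24  1.33  0.    1.57 -1.64]
```

View pics/w16.png

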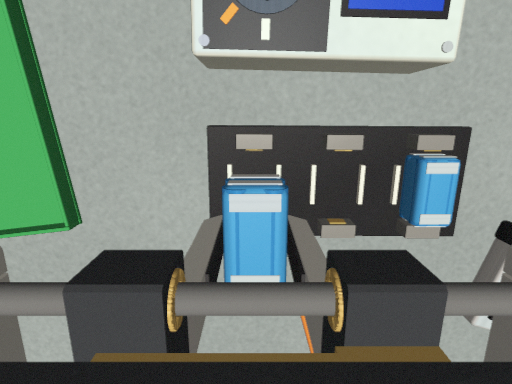

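```bash
python3 - <<'E'
from h import *
move([0.492,-0.308,0.135],np.radians(89.5))
E
```

```text
rot [ 0.    -0.     1.454] shift cm [  8.31 -26.09  -0.04] | n 10 pos [ 0.6071 -0.0595  0.1347] eul [ 3.141 -0.     3.016] q [-0.19  0.24  1.33  0.    1.57 -1.64]
```

Emit:
{"api": "drive_tool", "payload": {
  "series": [
    [[0,0,0.05,0.3,-1.5,0,20],[0,0,0.13,0.8,-4,0,20],[0,0,0.22,1.5,-7,0,20],[0,0,0.33,2.3,-10,0,20],[0,0,0.44,3.2,-13,0,20],[0,0,0.55,4.2,-16,0,20],[0,0,0.66,5.2,-19,0,20],[0,0,0.77,6.2,-21.5,0,20],[0,0,0.88,7.2,-23.5,0,20],[0,0,0.99,8,-25,0,20],[0,0,1.1,8.3,-26,0,20],[0,0,1.21,8.3,-26.1,0,20],[0,0,1.32,8.3,-26.1,0,20],[0,0,1.4,8.3,-26.1,0,20],[0,0,1.45,8.3,-26.1,0,20],[0,0,1.45,8.3,-26.1,0,20],[0,0,1.45,8.3,-26.1,0,20]]
  ]
}}

```text
time: 50.4
tool_pos: [0.4912, -0.3083, 0.1337]
ee_rot: [-3.14, -0.001, 1.565]
wrist_force: [0.5, 0.1, -1.4]
width: 0.0362
```

```bash
python3 - <<'E'
from h import *
s=cam("wrist"); cv2.imwrite("pics/w17.png",s["img"]); print(robot.get_obs()["width"])
move([0.492,-0.308,0.020],np.radians(89.5))
E
```

```text
0.037069314981134895
rot [-0.001 -0.001  0.003] shift cm [ 0.02  0.08 11.39] | n 3 pos [ 0.4914 -0.3083  0.1339] eul [-3.140e+00 -1.000e-03  1.566e+00] q [-0.66  0.18  1.41 -0.    1.55 -0.65]
```

View pics/w17.png

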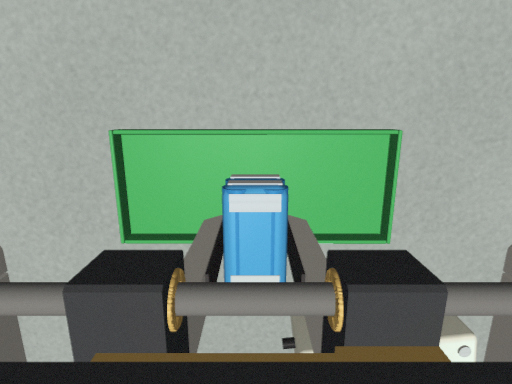

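```bash
python3 - <<'E'
from h import *
s=cam("wrist"); print(ray(s,[(255,130),(160,243),(350,243),(112,131),(400,131)],.024).round(4))
E
```

```text
[[ 0.492  -0.252   0.024 ]
 [ 0.3946 -0.3644  0.024 ]
 [ 0.5881 -0.3655  0.024 ]
 [ 0.3589 -0.2521  0.024 ]
 [ 0.627  -0.2537  0.024 ]]
```

Emit:
{"api": "drive_tool", "payload": {
  "series": [
    [[0,0,0,0,0,1,20],[0,0,0,0,0,3.5,20],[0,0,0,0,0,6.5,20],[0,0,0,0,0,8.5,20],[0,0,0,0,0,9.8,20],[0,0,0,0,0,10.5,20],[0,0,0,0,0,10.9,20],[0,0,0,0,0,11.1,20],[0,0,0,0,0,11.3,20],[0,0,0,0,0,11.3,20]]
  ]
}}

```text
time: 51.5
tool_pos: [0.4919, -0.3084, 0.0218]
ee_rot: [3.141, 0.0, 1.566]
wrist_force: [0.1, -0.0, -1.5]
width: 0.0369
```

Next, 2 mm further down, then release and raise.

Emit:
{"api": "drive_tool", "payload": {
  "series": [
    [[0,0,0,0,0,0.07,20],[0,0,0,0,0,0.15,20],[0,0,0,0,0,0.22,20],[0,0,0,0,0,0.22,20]]
  ]
}}

```text
time: 51.9
tool_pos: [0.492, -0.3085, 0.0197]
ee_rot: [3.141, 0.0, 1.566]
wrist_force: [0.3, 0.4, -1.0]
width: 0.0372
```

Emit:
{"api": "drive_tool", "payload": {
  "series": [
    [[0,0,0,0,0,0,44],[0,0,0,0,0,0,50],[0,0,0,0,0,0,58],[0,0,0,0,0,0,58],[0,0,0,0,0,-2,58],[0,0,0,0,0,-5,58],[0,0,0,0,0,-9,70],[0,0,0,0,0,-13,90],[0,0,0,0,0,-15,100],[0,0,0,0,0,-16,100],[0,0,0,0,0,-16,100]]
  ]
}}

```text
time: 53.0
tool_pos: [0.4925, -0.3089, 0.1813]
ee_rot: [3.139, 0.002, 1.566]
wrist_force: [0.1, 0.2, -0.2]
width: 0.0912
```

```bash
python3 - <<'E'
from h import *
s=cam("wrist"); cv2.imwrite("pics/w18.png",s["img"])
blocks(s,0.041,(0.3,0.7,-0.4,-0.2))
blocks(cam("top"),0.047,(0.55,0.7,0.03,0.16),20)
move([0.6282,0.1059,0.185],np.radians(-7.2))
E
```

```text
blk [254. 180.] xy 0.4918 -0.3076 yaw 89.6 size 65.5 36.0 hue (np.float64(101.0), np.float64(148.0))
blk [203. 159.] xy 0.626 0.1028 yaw -6.0 size 66.9 36.6 hue (np.float64(104.0), np.float64(155.5))
rot [-0.    -0.002 -1.45 ] shift cm [41.46 13.48 -0.66] | n 10 pos [ 0.4913 -0.3081  0.1781] eul [-3.140e+00 -1.000e-03  1.566e+00] q [-0.66  0.16  1.34 -0.    1.64 -0.65]
```

View pics/w18.png

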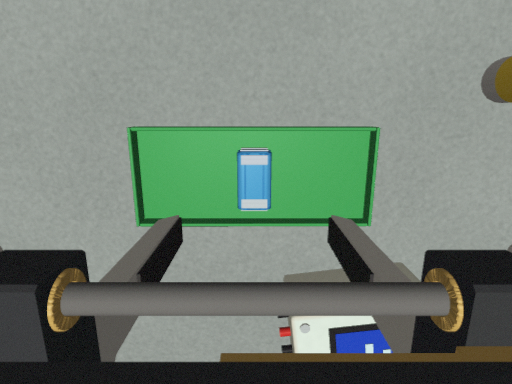

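The block lies flat mid-tray at (254,180). Now the last block.

Emit:
{"api": "drive_tool", "payload": {
  "series": [
    [[0,0,-0.06,2.5,0.8,0,100],[0,0,-0.15,6,2,0,100],[0,0,-0.26,10,3.2,0,100],[0,0,-0.38,14,4.5,0,100],[0,0,-0.5,18,5.8,-0.5,100],[0,0,-0.62,22,7,-0.6,100],[0,0,-0.74,26,8.3,-0.7,100],[0,0,-0.86,30,9.6,-0.7,100],[0,0,-0.98,33.5,10.8,-0.7,90],[0,0,-1.1,36.5,11.8,-0.7,80],[0,0,-1.22,39,12.7,-0.7,70],[0,0,-1.33,40.5,13.2,-0.7,65],[0,0,-1.42,41.3,13.5,-0.7,65],[0,0,-1.45,41.5,13.5,-0.7,65],[0,0,-1.45,41.5,13.5,-0.7,65],[0,0,-1.45,41.5,13.5,-0.7,65]]
  ]
}}

```text
time: 54.7
tool_pos: [0.628, 0.1056, 0.1843]
ee_rot: [3.141, -0.004, 3.014]
wrist_force: [0.7, -0.4, 0.5]
width: 0.0614
```

```bash
python3 - <<'E'
from h import *
s=cam("wrist"); cv2.imwrite("pics/w19.png",s["img"])
b=[x for x in blocks(s,0.047,(0.55,0.7,0.03,0.16)) if x[3]>50][0]
move([b[0],b[1],0.023],b[2])
E
```

```text
blk [255. 182.] xy 0.6285 0.1061 yaw -8.1 size 66.5 35.9 hue (np.float64(100.0), np.float64(140.0))
rot [ 0.001 -0.003  0.014] shift cm [-0.08  0.05 16.17] | n 4 pos [0.6281 0.1055 0.1847] eul [ 3.141e+00 -3.000e-03  3.014e+00] q [ 0.08  0.29  1.18  0.    1.68 -1.37]
```

View pics/w19.png

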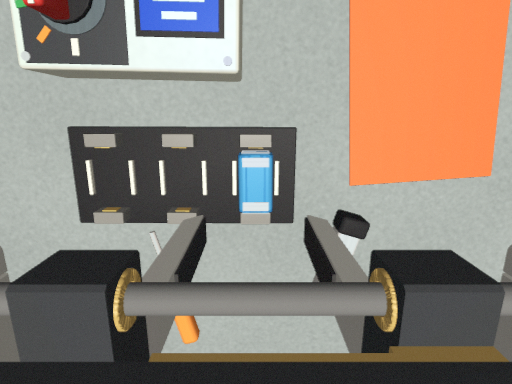

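The block is at (255,182), undisturbed. Grip and lift.

Emit:
{"api": "drive_tool", "payload": {
  "series": [
    [[0,0,0,0,0,2,65],[0,0,0,0,0,6,65],[0,0,0,0,0,10,65],[0,0,0,0,0,13,65],[0,0,0,0,0,15,65],[0,0,0,0,0,15.9,65],[0,0,0,0,0,16.2,65],[0,0,0,0,0,16.2,65],[0,0,0,0,0,16.2,65]]
  ]
}}

```text
time: 55.65
tool_pos: [0.6289, 0.1056, 0.0247]
ee_rot: [3.14, 0.0, 3.014]
wrist_force: [-0.2, -1.2, 0.8]
width: 0.0612
```

Emit:
{"api": "drive_tool", "payload": {
  "series": [
    [[0,0,0,0,0,0,50],[0,0,0,0,0,0,40],[0,0,0,0,0,0,35],[0,0,0,0,0,0,30],[0,0,0,0,0,0,25],[0,0,0,0,0,0,20],[0,0,0,0,0,0,20],[0,0,0,0,0,0,20]]
  ]
}}

```text
time: 56.45
tool_pos: [0.6292, 0.1058, 0.0253]
ee_rot: [3.14, 0.001, 3.014]
wrist_force: [-0.7, 0.4, 5.1]
width: 0.0367
```

Emit:
{"api": "drive_tool", "payload": {
  "series": [
    [[0,0,0,0,0,-0.5,20],[0,0,0,0,0,-1.5,20],[0,0,0,0,0,-3,20],[0,0,0,0,0,-5,20],[0,0,0,0,0,-7,20],[0,0,0,0,0,-9,20],[0,0,0,0,0,-11,20],[0,0,0,0,0,-13,20],[0,0,0,0,0,-15,20],[0,0,0,0,0,-15,20],[0,0,0,0,0,-15,20]]
  ]
}}

```text
time: 57.55
tool_pos: [0.6292, 0.1056, 0.176]
ee_rot: [3.14, 0.003, 3.014]
wrist_force: [-0.4, 0.4, -1.9]
width: 0.0366
```

```bash
python3 - <<'E'
from h import *
s=cam("wrist"); cv2.imwrite("pics/w20.png",s["img"]); print(robot.get_obs()["width"])
move([0.409,-0.308,0.14],np.radians(89.6))
move([0.62,-0.13,0.17],np.radians(45))
E
```

```text
0.03699659739965411
rot [ 1.00e-03 -1.00e-03  1.45e+00] shift cm [ 16.51 -43.82   3.4 ] | n 10 pos [0.6286 0.1055 0.1746] eul [3.14  0.    3.014] q [ 0.08  0.29  1.2   0.    1.66 -1.37]
rot [ 0.001  0.001 -0.913] shift cm [ -2.15 -23.47   0.43] | n 7 pos [0.6286 0.1055 0.1746] eul [3.14  0.    3.014] q [ 0.08  0.29  1.2   0.    1.66 -1.37]
```

View pics/w20.png

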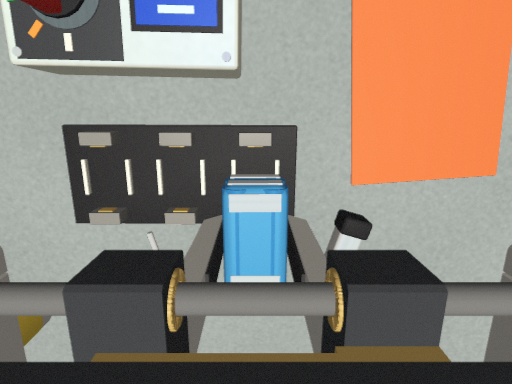

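Emit:
{"api": "drive_tool", "payload": {
  "series": [
    [[0,0,0.04,0,-2,0,20],[0,0,0.1,0,-5,0,20],[0,0,0.18,0,-8.5,0,20],[0,0,0.27,0,-12,0,20],[0,0,0.36,0.5,-15.5,0,20],[0,0,0.45,1,-19,0,20],[0,0,0.54,2,-22.5,0,20],[0,0,0.63,3.5,-26,0,20],[0,0,0.72,5,-29,0,20],[0,0,0.81,7,-32,0,20],[0,0,0.9,9,-35,0,20],[0,0,0.99,11,-38,0,20],[0,0,1.08,13,-40.5,0,20],[0,0,1.17,14.5,-42.5,0,20],[0,0,1.26,15.8,-43.5,0,20],[0,0,1.35,16.5,-43.8,0,20],[0,0,1.42,16.5,-43.8,0,20],[0,0,1.45,16.5,-43.8,0,20],[0,0,1.45,16.5,-43.8,0,20],[0,0,1.45,16.5,-43.8,0,20]]
  ]
}}

```text
time: 59.6
tool_pos: [0.409, -0.3075, 0.1733]
ee_rot: [-3.141, -0.002, 1.565]
wrist_force: [0.8, 1.4, -0.8]
width: 0.0367
```

```bash
python3 - <<'E'
from h import *
s=cam("wrist"); cv2.imwrite("pics/w21.png",s["img"]); print(robot.get_obs()["width"])
move([0.409,-0.308,0.0193],np.radians(89.6))
E
```

```text
0.03652465027242978
rot [-0.    -0.002  0.001] shift cm [-0.08  0.   15.42] | n 4 pos [ 0.409  -0.3075  0.1735] eul [-3.141e+00 -2.000e-03  1.565e+00] q [-0.76  0.01  1.51  0.    1.62 -0.75]
```

View pics/w21.png

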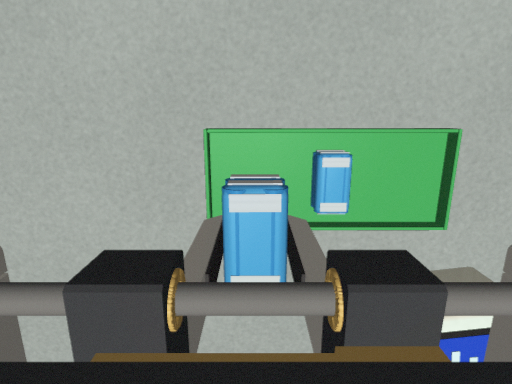

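Emit:
{"api": "drive_tool", "payload": {
  "series": [
    [[0,0,0,0,0,1,20],[0,0,0,0,0,4,20],[0,0,0,0,0,8,20],[0,0,0,0,0,11,20],[0,0,0,0,0,13,20],[0,0,0,0,0,14,20],[0,0,0,0,0,14.7,20],[0,0,0,0,0,15,20],[0,0,0,0,0,15.2,20],[0,0,0,0,0,15.2,20],[0,0,0,0,0,15.2,20]]
  ]
}}

```text
time: 60.75
tool_pos: [0.4095, -0.3077, 0.0224]
ee_rot: [3.141, -0.001, 1.565]
wrist_force: [-0.3, 0.0, -1.4]
width: 0.037
```

Emit:
{"api": "drive_tool", "payload": {
  "series": [
    [[0,0,0,0,0,0.1,20],[0,0,0,0,0,0.2,20],[0,0,0,0,0,0.3,20],[0,0,0,0,0,0.3,20]]
  ]
}}

```text
time: 61.15
tool_pos: [0.4095, -0.3077, 0.0193]
ee_rot: [3.141, -0.001, 1.565]
wrist_force: [-0.4, 0.0, -1.7]
width: 0.0369
```

Emit:
{"api": "drive_tool", "payload": {
  "series": [
    [[0,0,0,0,0,0,42],[0,0,0,0,0,0,46],[0,0,0,0,0,0,52],[0,0,0,0,0,0,52],[0,0,0,0,0,-2,52],[0,0,0,0,0,-5,52],[0,0,0,0,0,-9,60],[0,0,0,0,0,-13,90],[0,0,0,0,0,-17,100],[0,0,0,0,0,-19,100],[0,0,0,0,0,-19,100],[0,0,0,0,0,-19,100]]
  ]
}}

```text
time: 62.35
tool_pos: [0.4092, -0.3077, 0.2087]
ee_rot: [3.141, -0.001, 1.565]
wrist_force: [-1.3, 0.1, -1.2]
width: 0.0922
```

```bash
python3 - <<'E'
from h import *
s=cam("wrist"); cv2.imwrite("pics/w22.png",s["img"])
blocks(s,0.041,(0.3,0.7,-0.4,-0.2))
s=cam("top"); cv2.imwrite("pics/t4.png",cv2.resize(s["img"][80:300,85:385],None,fx=2.6,fy=2.6,interpolation=cv2.INTER_CUBIC))
knob(s); print(tool()[2]["time"])
E
```

```text
blk [255. 175.] xy 0.4092 -0.3063 yaw -89.7 size 65.1 36.0 hue (np.float64(101.0), np.float64(147.0))
blk [324. 176.] xy 0.4901 -0.3074 yaw 89.6 size 66.0 36.9 hue (np.float64(101.0), np.float64(155.0))Traceback (most recent call last):
  File "<stdin>", line 5, in <module>
  File "h.py", line 63, in knob
    k=max(ct,key=cv2.contourArea); (x,y),(a,b),an=rect(ray(s,k[:,0],z))
ValueError: max() iterable argument is empty
```

View pics/w22.png

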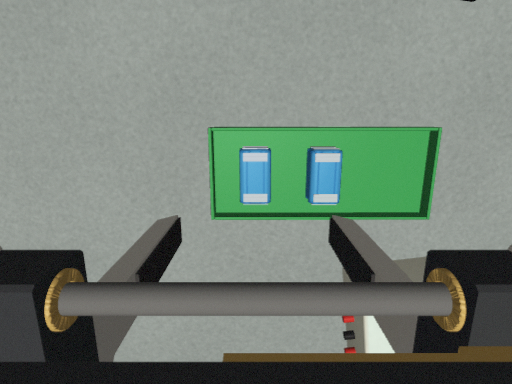

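View pics/t4.png

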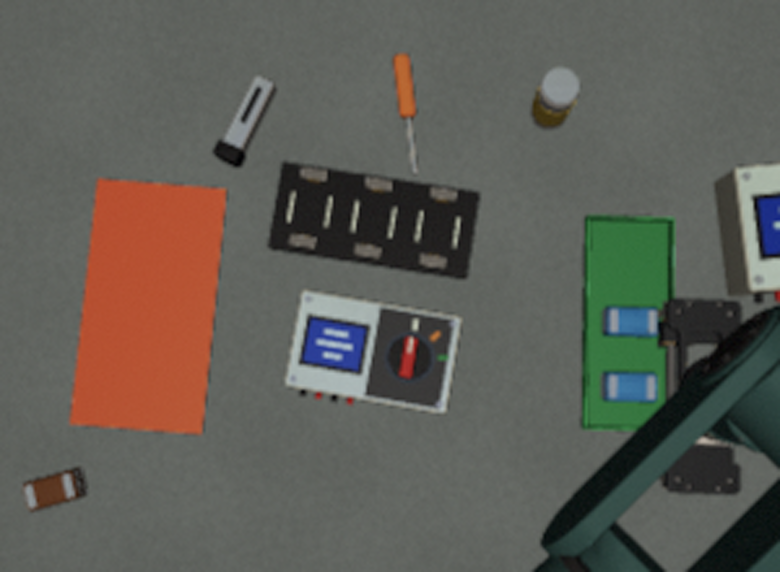

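Both blocks are flat in the tray at (255,175) and (324,176), and the red bar in the top view at (408,357) points to the white mark. The bystanders sit at the same pixels as in the first picture. Handing in.

```bash
python3 -c "
from bench import robot
print(robot.close_job())"
```

```text
the job is handed in; nothing more can be done
None
```

The job is handed in, at about 62 s on the robot's clock.

- **Blocks into the cradle:** There were two blue blocks on the mat. I laid them in bay0 and bay2, and both were still seated in every picture through the selector work.
- **Selector:** I pushed it in and turned it from white to orange, then green, then back to white, with about 13 to 14 N of push. It sprang out at each mark, with the bar top at about 121.5 mm. It stood untouched for over 6 s at orange and over 6 s at green.
- **Blocks into the tray:** Both lie flat and side by side at (0.409, -0.306) and (0.490, -0.307), with tops at the height expected for lying on the floor.
- **Bystanders:** The last top view shows the screwdriver, lamp, can and brown block where they were at the start.
- **Checks that failed or are missing:**
  - My knob-measuring script failed on two top views because it picked the wrong red area. At white I relied on the wrist measurement taken after release (-8.1 degrees, as at the start) and on the last picture by eye.
  - I did not measure the finger force. The grip is fixed at 30 N.

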